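# Clamp up a two-board panel in the notched-bar clamp

## Robot

A 6-joint arm with a two-finger parallel gripper is mounted at the origin on a cart in front of the work surface, level with it; the furniture and walls round the work are solid. World frame = base frame: x ahead of the robot, y to its left, z up, the work surface at z = 0. Lengths are in m, angles in rad, forces in N, time in s.
With the tool pointing down it reaches from about 0.4 to 0.825 m from the base axis. Payload 7 kg.
Tool frame: the origin (TCP) lies at the very end of the fingers, on their centre line; the grasp point (between the pads) lies 19 mm behind it; y points along the fingers, x is the direction in which the jaws open and shut, and the axes are right-handed (so a half turn about y gives the same grasp; the last joint's range is limited). The gripper opens to 88 mm and grips with 3 to 60 N. Pads are 19 mm wide; open, the fingers measure 130 mm over their backs; the gripper's body (78 mm by 193 mm) begins 47 mm behind the grasp point.
Start: joints at [-1.019, 0.359, 0.012, 0, -1.224, -0.288], TCP at [0.176, -0.652, 0.227] pointing down, gripper open.
Joint ranges: [-3.07, 3.07], [-1.43, 2.12], [-1.02, 1.25], [-3.03, 1.67], [-3.05, -0], [-3.03, 3.03]. Speed limits (rad/s): [2.39, 2.39, 3.01, 3.14, 3.14, 3.14].

## Interface

Orientations are given as [roll, pitch, yaw] about the fixed x, y, z axes, in that order (R = Rz(yaw) Ry(pitch) Rx(roll)).
In Python, from station import arm gives the robot as it stands.
- The arm moves only by the tool move_arm, never from a script. Its arguments are lists of equal length, an entry for each row: "jaw": the closure, from 0 (fully open) to 1 (shut); "offset": the shift along the tool's x, y, z in m, a list of three; "roll": the turn about the tool's y in rad. In form: {"jaw": [jaw, ...], "offset": [[dx, dy, dz], ...], "roll": [roll, ...]}. A call has 1 to 5 rows; each row shifts and turns the commanded pose from where the row before left it, along the tool's axes as they then stand; what a row does not reach is not made up. A row lasts 1/8 s, in which the tool goes at most 62.5 mm and 10.7 degrees, less where a joint would pass 70% of its speed; a pose out of reach is approached as far as the arm can. A call is refused whole if a number of a shift passes 0.0625 or a number of a turn 0.188, either way. A call with a gripper value outside its range is refused whole. The fingers move at their own pace and stop on an object; "grip_force" is the grip in N (left out, the last holds). Time passes only in rows, so rows that do not move let the fingers close. It gives the time, the measured TCP pose, the force and the opening at its end, in the units of the state.
- arm.get_state(): the state, without advancing time (a new reading comes with each control period).
- arm.grab_frame(name): name is "scene" or "side" or "wrist"; returns a dict with "pixels" (480x640x3 uint8, blue, green, red), "fovy" (degrees; the focal length in pixels is half the picture's height over the tangent of half this angle, whatever the lens; pixels are square), "cx", "cy" (the principal point, pixels), "position" and "attitude" of the camera in the world; the wrist camera has in their place "hand_eye" (4x4, takes a point from camera to tool coordinates, whose origin is the TCP and whose axes are the tool frame's). Camera axes: x right, y down, z forward; pixel columns grow to the right and rows downward; lengths in m; the calibration is good to about 2 mm. The wrist camera is an equidistant fisheye: a pixel r from the principal point sees the ray r / f radians off the axis. A picture is of the moment at which its call begins: read the wrist's pose just before it. There is no depth.
- arm.job_done(): hands the job in, once; it reports no verdict.
Trained networks look in a picture, given as the dict that the camera call returned (one of the last four; its "shot" number tells which), for a name from the list of things; names that differ only in an ending like _2 or _b are one class to them, and where a whole thing is asked for, a point or a joint stands for the part that bears it (a point fixed in the world has none). Each returns a list of dicts, best first, with "p" (0 to 1); they miss things now and then, are a little off and sometimes report something else, mostly with a low value. They report only what shows in the picture. A call takes as long as a camera call. They do not tell look-alikes from the thing itself.
- arm.recognise(picture, thing): "position" ([x, y, z] in m, in world coordinates, good to about 4 mm: the middle of the surface that is visible of it).
- arm.landmark_of(picture, thing): "position" ([x, y, z] in m, in world coordinates, good to about 4 mm: a listed point, or the origin of a listed thing).
The state is a dict: "t": time; "q": joint angles; "qd": joint speeds; "joint_efforts": joint torques, N m; "eef_pos": TCP position; "ee_rot": TCP orientation; "force": force on the tool from outside, world axes, zero at the start; "moment": the same for the moment, N m; "width": finger opening in m.
Only numpy, scipy, OpenCV 4.12 (cv2) and the standard library are available. Lean on these libraries where they do the work, as an engineer would, in place of code of your own. Each camera call takes 0.05 s, during which the arm holds its last target.

## Task

The little two-board panel is ready for its dry clamp-up. Lay the loose board flat in the panel clamp, between the board already there and the sliding jaw, ends level; then hold the jaw's black release bar up and slide the jaw along until the joint is closed, the boards are up against the screw stop and the sprung pad is pressed in a good half way, never squashed solid. Still holding the jaw, set the bar down and ease the jaw back until the bar drops into the nearest notch, then let go so that the jaw stays there pressing on the boards; leave the glue bottle, wax tin and mug where they are.

Things in the scene. Friction and masses are not known exactly. Their poses are not given: they have to be found in the camera images.
- panel_clamp: Panel clamp fixed on the bench: aluminium channel rail, 445 mm long along its own x, 76 mm wide. Origin on the bench under the rail, z up; +x closes the jaw. Boards lie across and slide on two flat rail tops, 30 mm above the bench, y 22 to 38 mm either side. A steel rack is sunk between them, tooth tops 24 mm above the bench, spacing 6 mm. The head is at its +x end, the jaw at -x.
- head (a point): Top middle of the dark cast head, 168 mm along the clamp's x, 74 mm above the bench. From it a screw stop points to -x: a cork-faced shoe 60 mm wide, 32 to 60 mm above the bench. Its face stands somewhere between x = 75 and 130 mm in the clamp's frame; how far it is wound out differs every time and is not measured, so where the boards come up tight must be felt.
- carriage: Sliding jaw, a dark cast block 64 mm long (x), 92 mm wide, axes as the clamp's. Origin mid-block, level with the rail tops; flat deck 26 mm above it. Slides only along the clamp's x, origin from x = -190 mm (open; starts in the first 20 mm) to -6 mm, with about 1 N of drag, and only while the release bar is up. The sprung pad stands in front of it (+x).
- jaw_front (a point): Middle of the block's front, 32 mm ahead of its origin, 15 mm above the rail tops. The cork-faced sprung pad (70 mm wide, 27 mm high) has its face 24 mm farther on when relaxed. It starts to give at 4 N, is half in (7 mm) at 11.5 N and solid (14 mm) at 19 N; over 20 N is too much. Its two pins come out of the block's back as it goes in; their red rings emerge at half way.
- release_bar (a joint): Lift of the release bar, m: 0 = down in a notch (jaw locked, about 1.5 mm of play); 0.009 and more = clear of the teeth; 0.014 = upper stop. May start perched on a tooth (0.007). Pulled down with 4 to 6.5 N. Set down between notches it stops on a tooth (0.004 to 0.007) and drops in once the jaw is eased back, 6 mm at most (6 N less). Opening fingers drag on it: let go sooner, the jaw springs back.
- release_bar_grip (a point): Middle of the bar's round black handle, 15 mm thick, 78 mm long along the clamp's y, on two steel posts 62 mm apart above the middle of the carriage. 84 mm above the bench when down; 20 mm free between handle and deck. Pinch it from above between the posts, closing along the clamp's x; lifting and pushing it both act on the jaw.
- stave_1: First pale board, 50 mm wide (its x), 160 mm long (its y), 18 mm thick, 0.06 to 0.13 kg, loose, lying across the rails between screw stop and jaw, not yet touching the stop. Origin in the middle of its underside, z up.
- stave_2: Second board, the same as the first, lying loose on the bench behind the clamp. Origin in the middle of its underside, z up.
- glue_bottle: Yellowish glue bottle with a red nozzle, 63 mm across and 174 mm high, standing; origin in the middle of its foot. Leave alone.
- wax_tin: Round tin of wax, green with a pale lid, 78 mm across and 34 mm high; origin in the middle of its foot. Leave alone.
- tea_mug: Green and white mug, 78 mm across without its handle and 101 mm high; origin near the middle of its foot. Leave alone. It stands beside the foot of a green desk lamp, 0.42 m high, whose arm leans over the bench to the back, left of the clamp: come round it.
Mind the look-alikes: they are no part of the job. What is shaped like the stave_1 but orange is not meant.

How it is judged:
By the outcome, as a careful person would: the job done as asked, in the order asked, and still so for the second after the job is handed in, with the robot touching nothing.
It also fails if it takes over 58 s, if anything falls off the work surface, if the arm or the gripper's body presses on something with over 40 N, if the wrist force passes 120 N, or if a joint passes its speed limit or range.

## Working session

There is one attempt and no reset: what is moved stays moved. The work goes in short steps, Python scripts to look and compute and a tool call to move; the robot and the scene stay as the last step left them, time stands still between calls to the robot, and variables do not carry over. Pictures are saved under pics/ and viewed, and the job is handed in when it is done.

Besides the shell and the picture viewer there is one more tool, called after "Call:" as name(argument=value, ...) on one line, values as JSON. move_arm: Moves the arm, as the interface text tells. Its arguments: {"type":"object","properties":{"jaw":{"type":"array","items":{"type":"number"}},"offset":{"type":"array","items":{"type":"array","items":{"type":"number"}}},"roll":{"type":"array","items":{"type":"number"}},"grip_force":{"type":"number"}},"required":["jaw","offset","roll"]}

```bash
ls; mkdir -p pics; python3 - <<'E'
from station import arm
import cv2
print(arm.get_state())
for n in ["scene","side","wrist"]:
    f=arm.grab_frame(n); cv2.imwrite(f"pics/{n}0.png",f["pixels"]); print(n,{k:v for k,v in f.items() if k!="pixels"})
    for t in ["panel_clamp","head","carriage","jaw_front","release_bar_grip","stave_1","glue_bottle","wax_tin","tea_mug"]:
        print(n,t,[(round(d["p"],2),[round(x,4) for x in d["position"]]) for d in arm.landmark_of(f,t)[:4]])
E
```

```text
pics
{'t': 0.0, 'q': array([-1.01889220e+00,  3.59382326e-01,  1.10579153e-02, -3.69949865e-04,
       -1.22405579e+00, -2.88103696e-01]), 'qd': array([ 0.00149371,  0.00028446,  0.00027846,  0.0003988 , -0.00130004,
       -0.00023702]), 'joint_efforts': array([ 7.59967352e-04, -5.82717168e+01,  2.93048912e+01,  6.99686229e+00,
        6.63730607e-03, -1.76099911e-04]), 'eef_pos': array([ 0.17586858, -0.65119048,  0.22562163]), 'ee_rot': array([-1.57067969e+00, -1.61742095e-03,  1.83447067e+00]), 'force': array([ 0.11634452,  0.41086121, -0.12454181]), 'moment': array([ 0.07170421, -0.00482121,  0.02931896]), 'width': 0.08722820038106026}
scene {'fovy': 54.03190542524736, 'cx': 316.87467648573937, 'cy': 242.2165705876703, 'position': array([0.00761586, 0.88019246, 0.57041921]), 'attitude': array([-2.0216617 , -0.02049093, -2.62724378]), 'shot': 1}
scene panel_clamp [(0.83, [0.4286, 0.037, -0.0008])]
scene head [(0.96, [0.4127, 0.206, 0.0759])]
scene carriage [(0.85, [0.4421, -0.1356, 0.0295]), (0.59, [0.671, -0.1215, 0.0045])]
scene jaw_front [(0.94, [0.4383, -0.1082, 0.0444])]
scen
[... 1018 characters left out ...]
[(0.57, [0.3735, -0.322, 0.0006])]
side tea_mug [(0.57, [0.3728, 0.3288, 0.001])]
wrist {'fovy': 65.70646984690485, 'cx': 317.3114499824788, 'cy': 237.8143106915474, 'hand_eye': array([[ 9.99999780e-01,  6.63955520e-04, -5.34848049e-06,
         1.02226338e-04],
       [ 1.79562131e-04, -2.62670337e-01,  9.64885621e-01,
        -1.59150781e-01],
       [ 6.39236247e-04, -9.64885409e-01, -2.62670398e-01,
         7.19919229e-02],
       [ 0.00000000e+00,  0.00000000e+00,  0.00000000e+00,
         1.00000000e+00]]), 'shot': 3}
wrist panel_clamp []
wrist head []
wrist carriage []
wrist jaw_front []
wrist release_bar_grip []
wrist stave_1 []
wrist glue_bottle []
wrist wax_tin []
wrist tea_mug []
```

View pics/scene0.png

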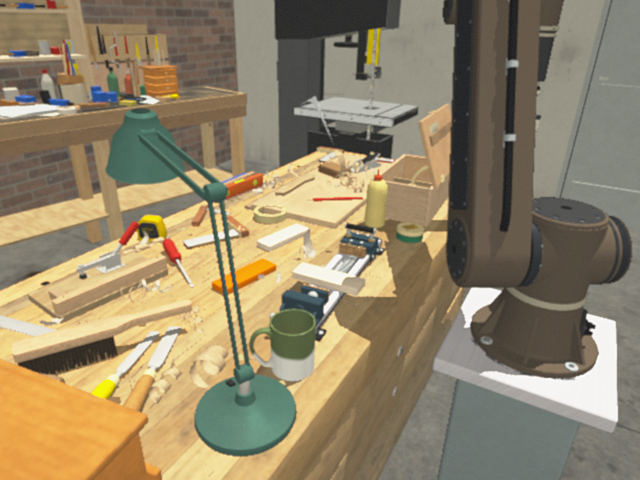

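View pics/side0.png

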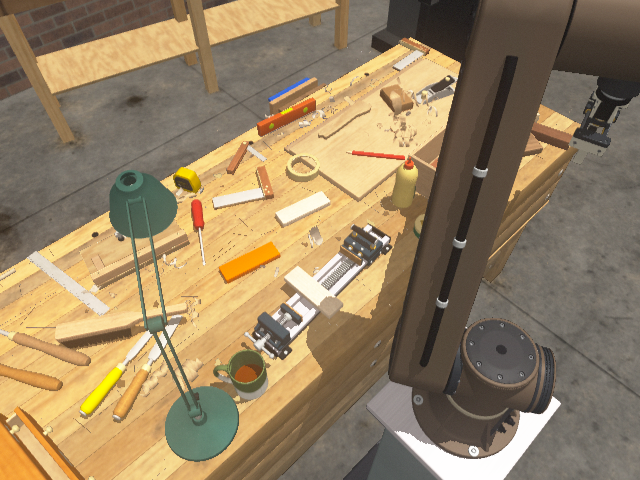

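View pics/wrist0.png

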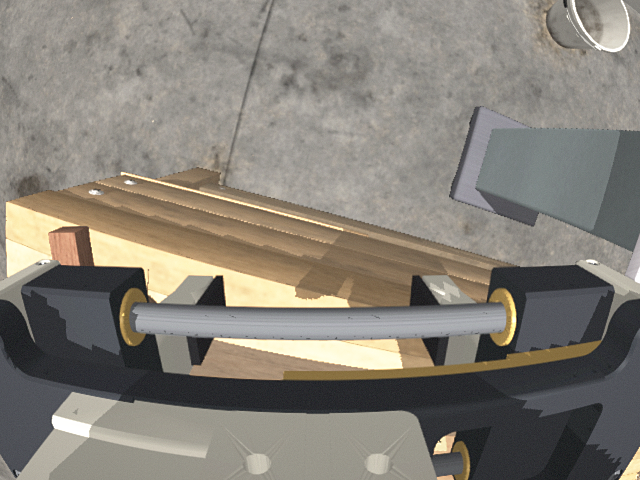

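The scene view shows the clamp along world +y: jaw about (360,243), stave_1 about (328,278), head about (303,300). The white loose board is at about (284,237). The orange look-alike at about (243,275) is to be ignored. I'll zoom in for the board directions and the box lid.

```bash
cat > h.py <<'E'
import numpy as np, cv2
from scipy.spatial.transform import Rotation as Ro
from station import arm
def Rm(rpy): return Ro.from_euler('xyz',rpy).as_matrix()
def camR(f): return Rm(f["attitude"])
def ray(f,uv,state=None):
    u,v=uv; F=240/np.tan(np.radians(f["fovy"])/2)
    x=(u-f["cx"]);y=(v-f["cy"])
    if "hand_eye" in f:
        r=np.hypot(x,y); th=r/F
        d=np.array([np.sin(th)*x/max(r,1e-9),np.sin(th)*y/max(r,1e-9),np.cos(th)])
        T=np.eye(4);T[:3,:3]=Rm(state["ee_rot"]);T[:3,3]=state["eef_pos"]
        T=T@f["hand_eye"]
        return T[:3,3],T[:3,:3]@d
    return f["position"],camR(f)@np.array([x/F,y/F,1])
def pix(f,uv,z,state=None):
    o,d=ray(f,uv,state); return o+d*(z-o[2])/d[2]
def proj(f,P,state=None):
    P=np.asarray(P,float);F=240/np.tan(np.radians(f["fovy"])/2)
    if "hand_eye" in f:
        T=np.eye(4);T[:3,:3]=Rm(state["ee_rot"]);T[:3,3]=state["eef_pos"];T=T@f["hand_eye"]
        c=T[:3,:3].T@(P-T[:3,3]); rr=np.hypot(c[0],c[1]); th=np.arctan2(rr,c[2])
        return f["cx"]+F*th*c[0]/rr, f["cy"]+F*th*c[1]/rr
    c=camR(f).T@(P-f["position"]); return f["cx"]+F*c[0]/c[2], f["cy"]+F*c[1]/c[2]
def rel(target,yaw=None,s=None):
    """tool-axis shift from measured pose to world target"""
    s=s or arm.get_state(); R=Rm(s["ee_rot"]); return R.T@(np.asarray(target)-s["eef_pos"])
def shot(name,out,lm=(),rec=()):
    s=arm.get_state(); f=arm.grab_frame(name); cv2.imwrite(f"pics/{out}.png",f["pixels"])
    for t in lm: print(t,[(round(d["p"],2),np.round(d["position"],4).tolist()) for d in arm.landmark_of(f,t)[:4]])
    return s,f
E
python3 - <<'E'
import cv2
a=cv2.imread("pics/scene0.png")[150:350,200:460]; cv2.imwrite("pics/scene0z.png",cv2.resize(a,None,fx=3,fy=3,interpolation=cv2.INTER_CUBIC))
a=cv2.imread("pics/side0.png")[130:370,200:450]; cv2.imwrite("pics/side0z.png",cv2.resize(a,None,fx=2.5,fy=2.5,interpolation=cv2.INTER_CUBIC))
E
```

```text
(no output)
```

View pics/scene0z.png

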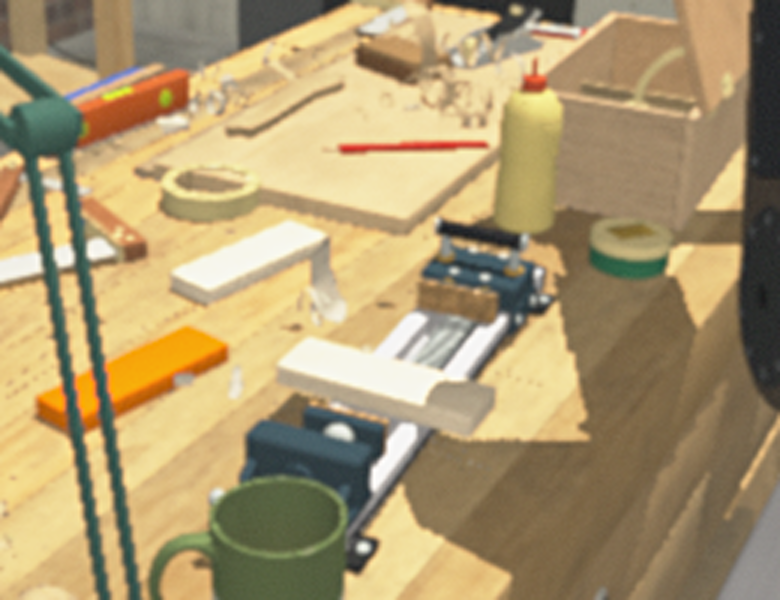

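View pics/side0z.png

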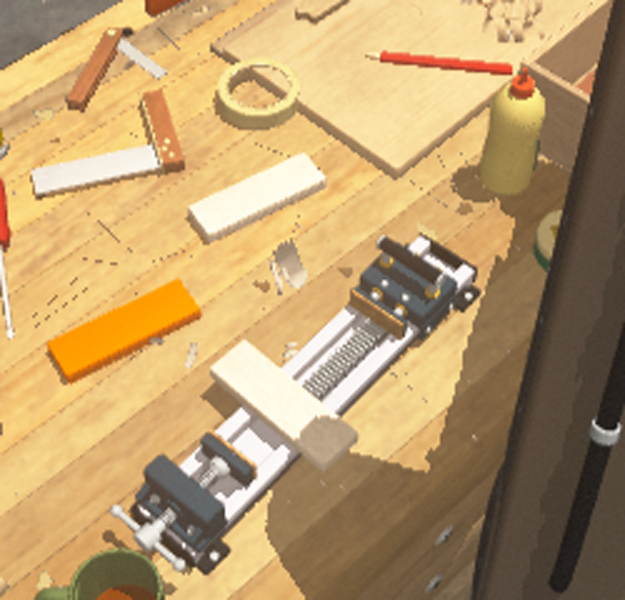

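```bash
python3 - <<'E'
from h import *
s,f=shot("side","side1")
c=[(189,212),(306,153),(326,175),(208,235)]
P=np.array([pix(f,(200+u/2.5,130+v/2.5),0.018) for u,v in c]);print(P.round(4));print(P.mean(0))
for a,b in [(0,1),(3,2),(1,2),(0,3)]:
    d=P[b]-P[a];print(np.linalg.norm(d),np.degrees(np.arctan2(d[1],d[0])))
c=[(247,340),(358,432),(320,466),(211,375)]
P=np.array([pix(f,(200+u/2.5,130+v/2.5),0.048) for u,v in c]);print(P.round(4));print(P.mean(0))
for a,b in [(0,1),(3,2),(1,2),(0,3)]:
    d=P[b]-P[a];print(np.linalg.norm(d),np.degrees(np.arctan2(d[1],d[0])))
R=Rm(s["ee_rot"]);print(R.round(3))
print(rel([0.5,-0.1,0.36],s=s), rel([0.176,-0.652,0.4],s=s))
# box near corner, bottom (680,225)z scene/3
s2,f2=shot("scene","scene1")
print(pix(f2,(200+680/3,150+225/3),0.0),pix(f2,(200+555/3,150+190/3),0.0), pix(f2,(435,105),0.0))
E
```

```text
[[ 0.6938 -0.0422  0.018 ]
 [ 0.6682 -0.2033  0.018 ]
 [ 0.6266 -0.1961  0.018 ]
 [ 0.653  -0.0357  0.018 ]]
[ 0.66039954 -0.11933464  0.018     ]
0.16313806215103452 -99.01285083342441
0.16252548313090323 -99.36230775968679
0.042235331456933846 170.15301115203079
0.04123959063464196 170.9881808010586
[[0.5002 0.0412 0.048 ]
 [0.3451 0.0351 0.048 ]
 [0.3438 0.088  0.048 ]
 [0.4934 0.0961 0.048 ]]
[0.42065177 0.06511786 0.048     ]
0.15518173078106795 -177.7531408766978
0.14982889240451583 -176.88679855045305
0.05288147846499679 91.43643665478041
0.05533496478223249 97.03823064173362
[[-0.261 -0.    -0.965]
 [ 0.965 -0.    -0.261]
 [-0.    -1.     0.   ]]
[ 0.44808736 -0.13344928 -0.45663166] [-3.50767084e-04 -1.73441033e-01  7.82075457e-05]
[ 0.35224145 -0.43316297  0.        ] [ 0.49601621 -0.45252994  0.        ] [ 0.97005734 -2.57722527  0.        ]
```

```bash
python3 - <<'E'
from h import *
s,f=shot("scene","scene2")
for uv in [(437,105),(450,108),(427,152)]:
    o,d=ray(f,uv)
    for y in (-0.45,-0.55,-0.7): print(uv,(o+d*(y-o[1])/d[1]).round(3))
cv2.imwrite("pics/lid.png",cv2.resize(f["pixels"][80:260,350:480],None,fx=4,fy=3.3))
E
```

```text
(437, 105) [ 0.372 -0.45   0.352]
(437, 105) [ 0.4   -0.55   0.335]
(437, 105) [ 0.441 -0.7    0.31 ]
(450, 108) [ 0.336 -0.45   0.347]
(450, 108) [ 0.36 -0.55  0.33]
(450, 108) [ 0.397 -0.7    0.305]
(427, 152) [ 0.384 -0.45   0.218]
(427, 152) [ 0.412 -0.55   0.191]
(427, 152) [ 0.455 -0.7    0.151]
```

View pics/lid.png

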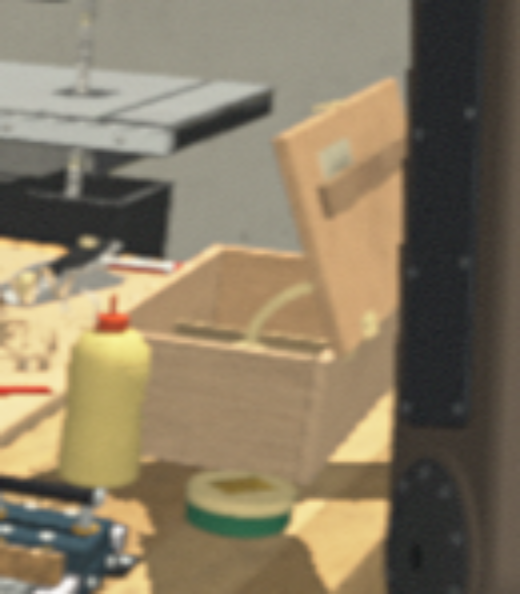

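```bash
cat >> h.py <<'E'
def plan(target,yaw,n,start=None,ryaw=None):
    """rows from pose(start pos,yaw) to target; prints offsets/rolls. tool assumed vertical"""
    s=arm.get_state()
    if start is None: start,ryaw=s["eef_pos"],s["ee_rot"][2]
    start=np.array(start,float);target=np.array(target,float)
    dy=(yaw-ryaw)
    step=(target-start)/n; a=ryaw; 
    off=[]
    for i in range(n):
        off.append([round(step[0]*np.cos(a)+step[1]*np.sin(a),4),round(-step[2],4),round(-step[0]*np.sin(a)+step[1]*np.cos(a),4)])
        a+=dy/n
    print("offset",off,"roll each",round(-dy/n,4))
E
python3 -c "
from h import *
plan([0.58,-0.14,0.27],2.976,12,start=[0.176,-0.651,0.416],ryaw=1.8345)"
```

```text
offset [[np.float64(0.0323), np.float64(0.0122), np.float64(-0.0436)], [np.float64(0.028), np.float64(0.0122), np.float64(-0.0465)], [np.float64(0.0235), np.float64(0.0122), np.float64(-0.0489)], [np.float64(0.0188), np.float64(0.0122), np.float64(-0.0509)], [np.float64(0.0138), np.float64(0.0122), np.float64(-0.0525)], [np.float64(0.0088), np.float64(0.0122), np.float64(-0.0536)], [np.float64(0.0037), np.float64(0.0122), np.float64(-0.0542)], [np.float64(-0.0015), np.float64(0.0122), np.float64(-0.0543)], [np.float64(-0.0067), np.float64(0.0122), np.float64(-0.0539)], [np.float64(-0.0117), np.float64(0.0122), np.float64(-0.053)], [np.float64(-0.0167), np.float64(0.0122), np.float64(-0.0516)], [np.float64(-0.0216), np.float64(0.0122), np.float64(-0.0498)]] roll each -0.0951
```

Call:
move_arm(jaw=[0,0,0,0], offset=[[0,-0.0475,0],[0,-0.0475,0],[0,-0.0475,0],[0,-0.0475,0]], roll=[0,0,0,0])

```text
t: 2.15
eef_pos: [0.1758, -0.6514, 0.4183]
ee_rot: [-1.571, 0.0, 1.835]
force: [0.8, -0.8, -0.7]
width: 0.0878
```

Call:
move_arm(jaw=[0,0,0,0,0], offset=[[0.0323,0,-0.0436],[0.028,0,-0.0465],[0.0235,0,-0.0489],[0.0188,0,-0.0509],[0.0138,0,-0.0525]], roll=[-0.095,-0.095,-0.095,-0.095,-0.095])

```text
t: 2.78
eef_pos: [0.3451, -0.4373, 0.4168]
ee_rot: [-1.571, 0.001, 2.313]
force: [1.1, -0.8, -0.4]
width: 0.0875
```

Call:
move_arm(jaw=[0,0,0,0,0], offset=[[0.0088,0,-0.0536],[0.0037,0.015,-0.0542],[-0.0015,0.03,-0.0543],[-0.0067,0.03,-0.0539],[-0.0117,0.03,-0.053]], roll=[-0.095,-0.095,-0.095,-0.095,-0.095])

```text
t: 3.4
eef_pos: [0.5137, -0.2243, 0.3111]
ee_rot: [-1.571, 0.001, 2.788]
force: [0.9, -0.8, 0.9]
width: 0.0876
```

Call:
move_arm(jaw=[0,0,0], offset=[[-0.0167,0.03,-0.0516],[-0.0216,0.02,-0.0498],[0,0,0]], roll=[-0.095,-0.095,0])

```text
t: 3.78
eef_pos: [0.5811, -0.1381, 0.2589]
ee_rot: [-1.57, -0.004, 2.979]
force: [-0.6, -0.3, 0.7]
width: 0.0878
```

```bash
python3 - <<'E'
from h import *
s,f=shot("wrist","w1",["panel_clamp","head","carriage","jaw_front","release_bar_grip","stave_1"])
print(s["t"],s["eef_pos"],s["ee_rot"],s["q"].round(2),np.abs(s["qd"]).max())
E
```

```text
panel_clamp []
head [(0.66, [0.3694, -0.3226, -0.0001])]
carriage [(0.93, [0.4429, -0.134, 0.0272])]
jaw_front [(0.81, [0.4418, -0.0996, 0.0444])]
release_bar_grip [(0.55, [0.4414, -0.1331, 0.0854])]
stave_1 [(0.96, [0.6295, 0.1095, 0.0023]), (0.95, [0.6699, -0.1201, -0.0039])]
3.775 [ 0.58114819 -0.13806168  0.25888874] [-1.57042414 -0.0038591   2.97910824] [ 0.09  0.22 -0.11 -0.   -1.25 -0.26] 0.043215755793944245
```

View pics/w1.png

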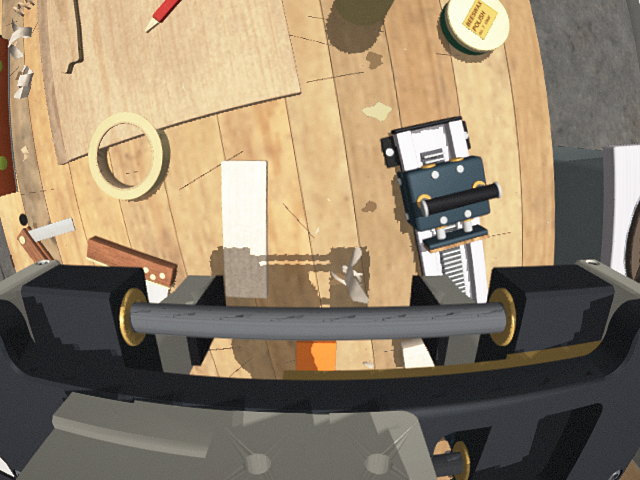

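```bash
python3 - <<'E'
import cv2
a=cv2.imread("pics/w1.png")
cv2.imwrite("pics/w1a.png",cv2.resize(a[140:320,190:330],None,fx=4,fy=3.3,interpolation=cv2.INTER_CUBIC))
cv2.imwrite("pics/w1b.png",cv2.resize(a[105:305,370:510],None,fx=4,fy=3,interpolation=cv2.INTER_CUBIC))
E
```

```text
(no output)
```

View pics/w1a.png

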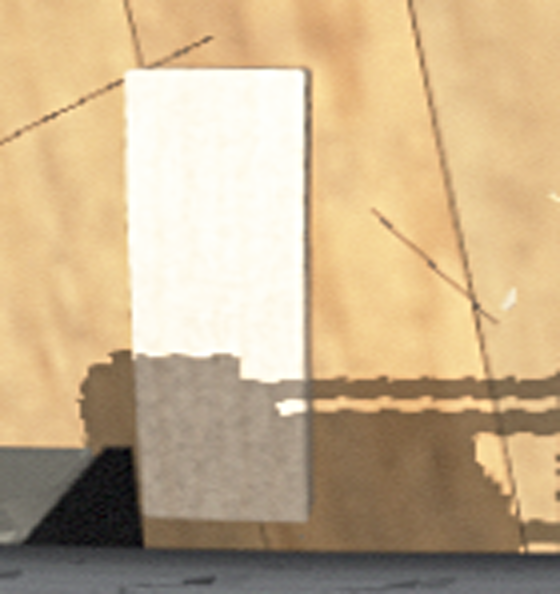

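View pics/w1b.png

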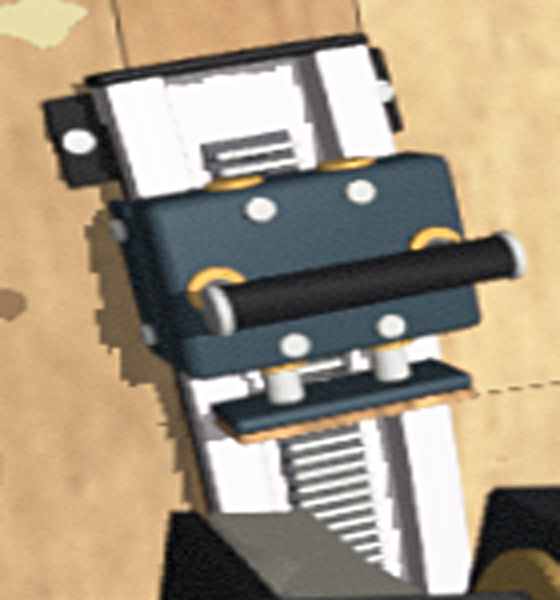

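```bash
python3 - <<'E'
from h import *
s=arm.get_state(); f=arm.grab_frame("wrist")
A=lambda u,v:(190+u/4,140+v/3.3)
B=lambda u,v:(370+u/4,105+v/3)
P=np.array([pix(f,A(*c),0.018,s) for c in [(127,69),(303,69),(304,521),(138,517)]]);print(P.round(4),P.mean(0))
def ang(p,q): d=q-p; return round(float(np.linalg.norm(d[:2])),4),round(float(np.degrees(np.arctan2(d[1],d[0]))),2)
for a,b in [(0,3),(1,2),(1,0),(2,3)]: print(ang(P[a],P[b]))
for z in (.084,.091):
    h=[pix(f,B(*c),z,s) for c in [(210,309),(519,256)]];print("handle",z,np.round(h,4),np.mean(h,0),ang(*h))
# rail outer top edges z=.03 : left edge (108,88)->(217,510); right outer (365,45)->(470,590)
for c in [((108,88),(217,510)),((368,45),(468,590))]:
    h=[pix(f,B(*x),0.03,s) for x in c];print("rail",np.round(h,4),ang(*h))
# pad cork front bottom edge ~ left(245,440) right(475,395)  z~.03 
h=[pix(f,B(*x),0.033,s) for x in [(245,440),(477,397)]];print("pad",np.round(h,4),ang(*h))
E
```

```text
[[ 0.6749 -0.2078  0.018 ]
 [ 0.6264 -0.1982  0.018 ]
 [ 0.6586 -0.0402  0.018 ]
 [ 0.7091 -0.0492  0.018 ]] [ 0.66724207 -0.12385429  0.018     ]
(0.1622, 77.86)
(0.1612, 78.48)
(0.0495, -11.17)
(0.0513, -10.08)
handle 0.084 [[ 0.4793 -0.1334  0.084 ]
 [ 0.3958 -0.1391  0.084 ]] [ 0.43752478 -0.13624105  0.084     ] (0.0837, -176.08)
handle 0.091 [[ 0.4811 -0.135   0.091 ]
 [ 0.3993 -0.1406  0.091 ]] [ 0.44019893 -0.13780292  0.091     ] (0.082, -176.08)
rail [[ 0.4832 -0.2042  0.03  ]
 [ 0.4703 -0.042   0.03  ]] (0.1628, 94.55)
rail [[ 0.4072 -0.2116  0.03  ]
 [ 0.3897  0.0102  0.03  ]] (0.2226, 94.52)
pad [[ 0.4606 -0.07    0.033 ]
 [ 0.387  -0.0746  0.033 ]] (0.0737, -176.41)
```

```bash
python3 - <<'E'
from h import *
s=arm.get_state();print(s["t"],s["eef_pos"],s["ee_rot"])
plan([0.667,-0.123,0.05],2.950,4)
E
```

```text
4.175 [ 0.58002163 -0.14172835  0.26237568] [-1.57111508e+00  1.28999241e-03  2.97317237e+00]
offset [[np.float64(-0.0207), np.float64(0.0531), np.float64(-0.0083)], [np.float64(-0.0206), np.float64(0.0531), np.float64(-0.0084)], [np.float64(-0.0206), np.float64(0.0531), np.float64(-0.0085)], [np.float64(-0.0205), np.float64(0.0531), np.float64(-0.0086)]] roll each 0.0058
```

```bash
python3 - <<'E'
from h import *
s,f=shot("wrist","w2")
a=f["pixels"]
cv2.imwrite("pics/w2a.png",cv2.resize(a[140:320,190:330],None,fx=4,fy=3.3,interpolation=cv2.INTER_CUBIC))
cv2.imwrite("pics/w2b.png",cv2.resize(a[105:305,370:510],None,fx=4,fy=3,interpolation=cv2.INTER_CUBIC))
print(s["eef_pos"],s["ee_rot"],np.abs(s["qd"]).max())
E
```

```text
[ 0.58002163 -0.14172835  0.26237568] [-1.57111508e+00  1.28999241e-03  2.97317237e+00] 0.003034555872071699
```

View pics/w2a.png

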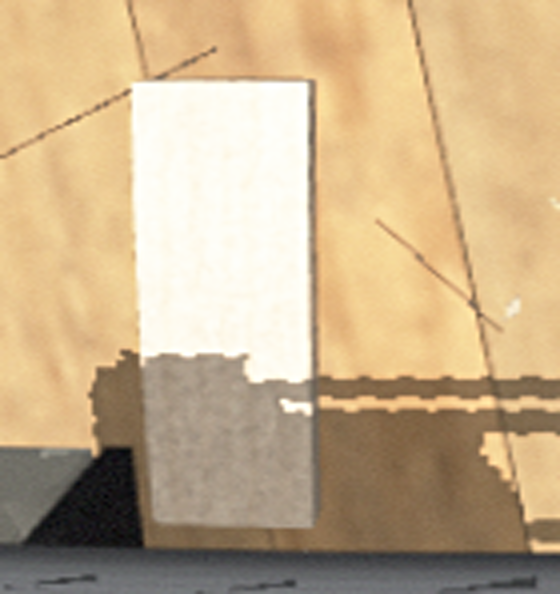

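View pics/w2b.png

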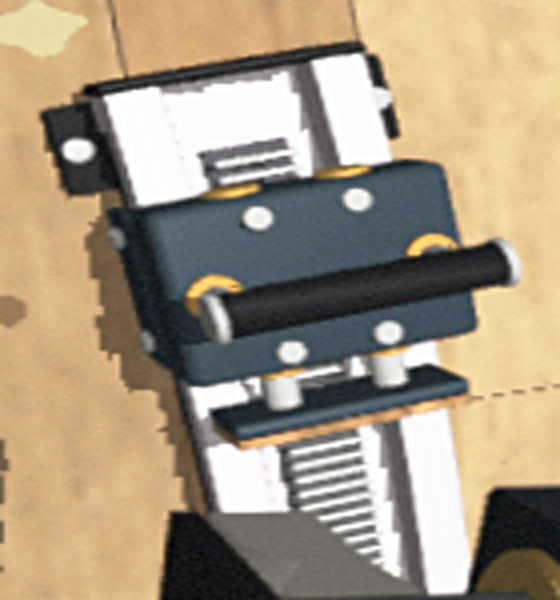

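```bash
python3 - <<'E'
from h import *
s=arm.get_state(); f=arm.grab_frame("wrist")
A=lambda u,v:(190+u/4,140+v/3.3)
B=lambda u,v:(370+u/4,105+v/3)
P=np.array([pix(f,A(*c),0.018,s) for c in [(132,81),(309,80),(312,526),(153,522)]]);print(P.round(4),P.mean(0))
def ang(p,q): d=q-p; return round(float(np.linalg.norm(d[:2])),4),round(float(np.degrees(np.arctan2(d[1],d[0]))),2)
for a,b in [(0,3),(1,2),(1,0),(2,3)]: print(ang(P[a],P[b]))
for z in (.084,.091):
    h=[pix(f,B(*c),z,s) for c in [(208,316),(516,263)]];print("handle",z,np.round(h,4),np.mean(h,0),ang(*h))
for c in [((106,96),(215,510)),((365,52),(468,590))]:
    h=[pix(f,B(*x),0.03,s) for x in c];print("rail",np.round(h,4),ang(*h))
h=[pix(f,B(*x),0.033,s) for x in [(241,447),(472,403)]];print("pad",np.round(h,4),ang(*h))
# deck edge front top left/right, z=.056: (190,385),(478,328) back (440,162),(125?,208)
h=[pix(f,B(*x),0.056,s) for x in [(185,380),(478,330),(440,163),(118,205)]];print("deck",np.round(h,4))
E
```

```text
[[ 0.6742 -0.2033  0.018 ]
 [ 0.6254 -0.1941  0.018 ]
 [ 0.6565 -0.0378  0.018 ]
 [ 0.7047 -0.0465  0.018 ]] [ 0.66520029 -0.12044904  0.018     ]
(0.1598, 79.0)
(0.1594, 78.74)
(0.0497, -10.67)
(0.049, -10.18)
handle 0.084 [[ 0.48   -0.1311  0.084 ]
 [ 0.3969 -0.1368  0.084 ]] [ 0.43844926 -0.1339528   0.084     ] (0.0834, -176.1)
handle 0.091 [[ 0.4818 -0.1328  0.091 ]
 [ 0.4004 -0.1383  0.091 ]] [ 0.44110798 -0.13556026  0.091     ] (0.0816, -176.1)
rail [[ 0.4842 -0.2013  0.03  ]
 [ 0.4709 -0.042   0.03  ]] (0.1599, 94.77)
rail [[ 0.4086 -0.209   0.03  ]
 [ 0.3897  0.0103  0.03  ]] (0.2201, 94.92)
pad [[ 0.462  -0.0674  0.033 ]
 [ 0.3888 -0.0724  0.033 ]] (0.0734, -176.07)
deck [[ 0.4813 -0.1029  0.056 ]
 [ 0.3962 -0.1077  0.056 ]
 [ 0.4025 -0.1688  0.056 ]
 [ 0.4918 -0.1656  0.056 ]]
```

Call:
move_arm(jaw=[0,0,0,0,0], offset=[[-0.02,0.053,-0.0087],[-0.02,0.053,-0.0087],[-0.02,0.053,-0.0087],[-0.0202,0.053,-0.0087],[0,0,0]], roll=[0.018,0,0,0,0])

```text
t: 4.9
eef_pos: [0.6629, -0.1211, 0.0438]
ee_rot: [-1.569, -0.009, 2.956]
force: [-0.3, -0.6, -0.8]
width: 0.0876
```

Call:
move_arm(jaw=[0,0], offset=[[0,0.025,0],[0,0,0]], roll=[0,0])

```text
t: 5.15
eef_pos: [0.6646, -0.1214, 0.0247]
ee_rot: [-1.57, -0.001, 2.956]
force: [0.5, -0.2, 0.9]
width: 0.0873
```

```bash
python3 - <<'E'
from h import *
s,f=shot("wrist","w3")
print(s["t"],s["eef_pos"],s["ee_rot"],s["force"])
for P in [(0.6652+dx*.1,-0.1204,0.018) for dx in (0,)]: print(proj(f,P,s))
print(rel([0.6652,-0.1204,0.005],s=s))
E
```

```text
5.15 [ 0.66461062 -0.12141392  0.02471391] [-1.57047892e+00 -1.27652516e-03  2.95611530e+00] [ 0.47194909 -0.21029947  0.92976749]
(np.float64(313.64395502638246), np.float64(291.6748713632188))
[-0.00041746  0.01971304 -0.00111148]
```

View pics/w3.png

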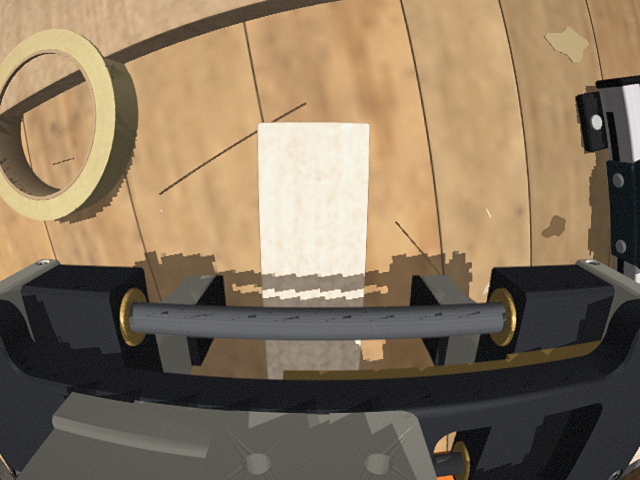

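The board (258–369 at row 124) lies squarely between the fingers at about 208 and 430. Lower and grip.

```bash
python3 - <<'E'
from h import *
s=arm.get_state(); f=arm.grab_frame("wrist")
p=[pix(f,c,.018,s) for c in [(258,124),(369,124)]];print(np.round(p,4))
m=np.mean(p,0);u=np.array([np.cos(s["ee_rot"][2]-np.pi/2),np.sin(s["ee_rot"][2]-np.pi/2),0]);print(m+u*.08, s["eef_pos"])
E
```

```text
[[ 0.6759 -0.203   0.018 ]
 [ 0.6272 -0.1938  0.018 ]]
[ 0.66625502 -0.11976173  0.018     ] [ 0.66552975 -0.12140208  0.0259718 ]
```

Call:
move_arm(jaw=[0,0], offset=[[0,0.019,-0.001],[0,0,0]], roll=[0,0])

```text
t: 5.5
eef_pos: [0.6647, -0.12, 0.0049]
ee_rot: [-1.571, -0.002, 2.956]
force: [-0.4, 0.0, -0.4]
width: 0.0875
```

Call:
move_arm(jaw=[0.6,0.6,0.6,0.6], offset=[[0,0,0],[0,0,0],[0,0,0],[0,0,0]], roll=[0,0,0,0], grip_force=25)

```text
t: 6.0
eef_pos: [0.6657, -0.1201, 0.0057]
ee_rot: [-1.571, 0.0, 2.957]
force: [-0.2, 0.0, 0.8]
width: 0.0529
```

Call:
move_arm(jaw=[0.6,0.6,0.6,0.6], offset=[[0,0,0],[0,-0.045,0],[0,-0.045,0],[0,-0.045,0]], roll=[0,0,0,0])

```text
t: 6.5
eef_pos: [0.6652, -0.12, 0.1416]
ee_rot: [-1.571, -0.001, 2.957]
force: [1.1, 0.7, -1.2]
width: 0.05
```

```bash
python3 - <<'E'
from h import *
s=arm.get_state();print(s["eef_pos"],s["ee_rot"],s["width"],s["force"])
plan([0.4307,-0.0205,0.14],1.649,9,start=[0.6657,-0.1201,0.1407],ryaw=2.957)
E
```

```text
[ 0.66523431 -0.12002272  0.14164712] [-1.57074669e+00 -7.54592194e-04  2.95654337e+00] 0.05003887435161297 [ 1.14961562  0.67363533 -1.24350058]
offset [[np.float64(0.0277), np.float64(0.0001), np.float64(-0.0061)], [np.float64(0.0283), np.float64(0.0001), np.float64(-0.002)], [np.float64(0.0283), np.float64(0.0001), np.float64(0.0021)], [np.float64(0.0277), np.float64(0.0001), np.float64(0.0062)], [np.float64(0.0265), np.float64(0.0001), np.float64(0.0101)], [np.float64(0.0247), np.float64(0.0001), np.float64(0.0139)], [np.float64(0.0225), np.float64(0.0001), np.float64(0.0173)], [np.float64(0.0197), np.float64(0.0001), np.float64(0.0204)], [np.float64(0.0166), np.float64(0.0001), np.float64(0.023)]] roll each 0.1453
```

Call:
move_arm(jaw=[0.6,0.6,0.6,0.6,0.6], offset=[[0.0277,0,-0.0061],[0.0283,0,-0.002],[0.0283,0,0.0021],[0.0277,0,0.0062],[0.0265,0,0.0101]], roll=[0.1453,0.1453,0.1453,0.1453,0.1453])

```text
t: 7.12
eef_pos: [0.5339, -0.0644, 0.1404]
ee_rot: [-1.571, -0.0, 2.225]
force: [0.3, 0.4, -1.5]
width: 0.0498
```

Call:
move_arm(jaw=[0.6,0.6,0.6,0.6,0.6], offset=[[0.0247,0,0.0139],[0.0225,0,0.0173],[0.0197,0,0.0204],[0.0166,0,0.023],[0,0,0]], roll=[0.1453,0.1453,0.1453,0.1453,0])

```text
t: 7.75
eef_pos: [0.4289, -0.0202, 0.1407]
ee_rot: [-1.571, -0.001, 1.648]
force: [-0.2, 0.1, -1.1]
width: 0.0499
```

Call:
move_arm(jaw=[0.6,0.6], offset=[[0,0,0],[0,0,0]], roll=[0,0])

```text
t: 8.0
eef_pos: [0.4311, -0.0205, 0.1406]
ee_rot: [-1.571, 0.0, 1.649]
force: [-0.0, -0.1, -1.7]
width: 0.0498
```

```bash
python3 - <<'E'
from h import *
s,f=shot("wrist","w4",["stave_1","carriage","release_bar_grip","panel_clamp"])
print(s["t"],s["eef_pos"],s["ee_rot"],s["width"],abs(s["qd"]).max(),s["q"].round(2))
shot("side","side4")
E
```

```text
stave_1 [(0.65, [0.4239, 0.0629, 0.0314]), (0.59, [0.4319, -0.0217, 0.1315])]
carriage [(0.88, [0.4405, -0.1319, 0.0312]), (0.52, [0.4117, 0.2066, 0.0696])]
release_bar_grip [(0.89, [0.4407, -0.1338, 0.0819])]
panel_clamp [(0.6, [0.4252, 0.0382, -0.0005])]
8.0 [ 0.43112046 -0.02049975  0.14055337] [-1.57086212e+00  3.47874968e-05  1.64936911e+00] 0.049823048094779235 0.0058379398098430384 [ 0.41  0.03 -0.62  0.   -0.92 -1.91]
```

View pics/w4.png

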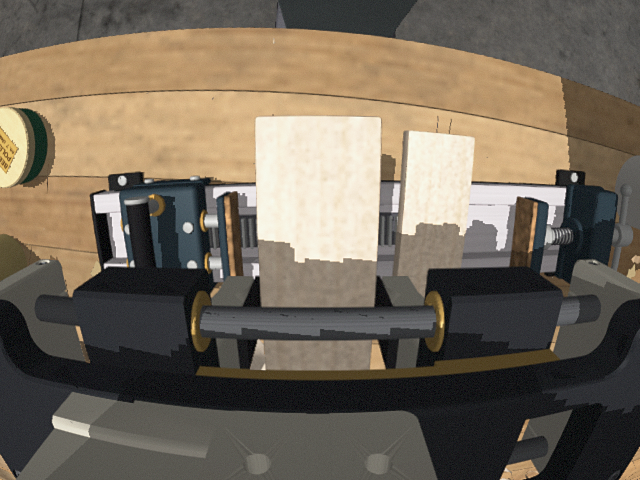

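View pics/side4.png

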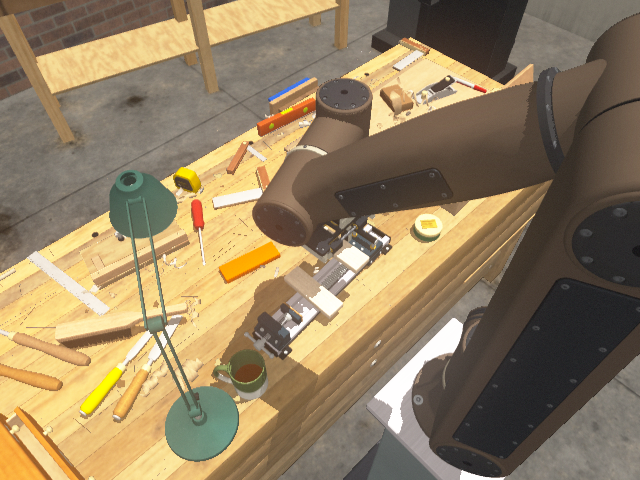

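```bash
python3 - <<'E'
import cv2
a=cv2.imread("pics/w4.png")
cv2.imwrite("pics/w4a.png",cv2.resize(a[105:285,230:490],None,fx=3,fy=3,interpolation=cv2.INTER_CUBIC))
cv2.imwrite("pics/w4b.png",cv2.resize(a[160:290,80:340],None,fx=3,fy=3,interpolation=cv2.INTER_CUBIC))
cv2.imwrite("pics/w4c.png",cv2.resize(a[160:290,380:640],None,fx=3,fy=3,interpolation=cv2.INTER_CUBIC))
E
```

```text
(no output)
```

View pics/w4a.png

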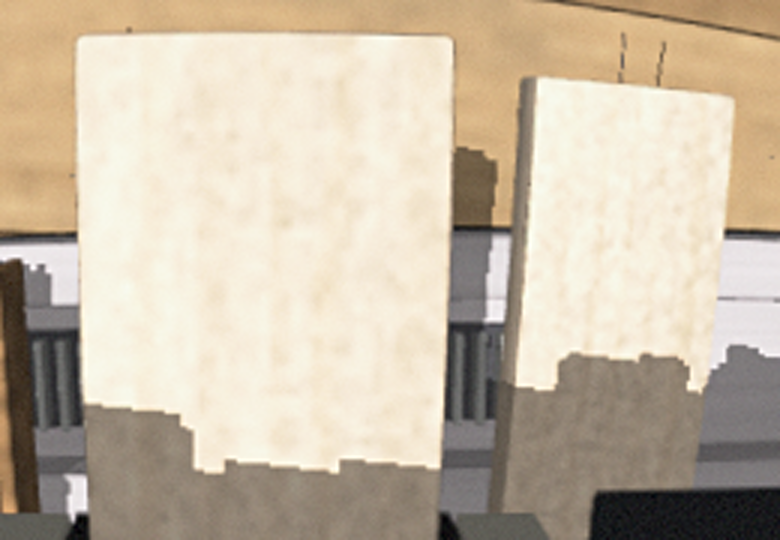

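View pics/w4b.png

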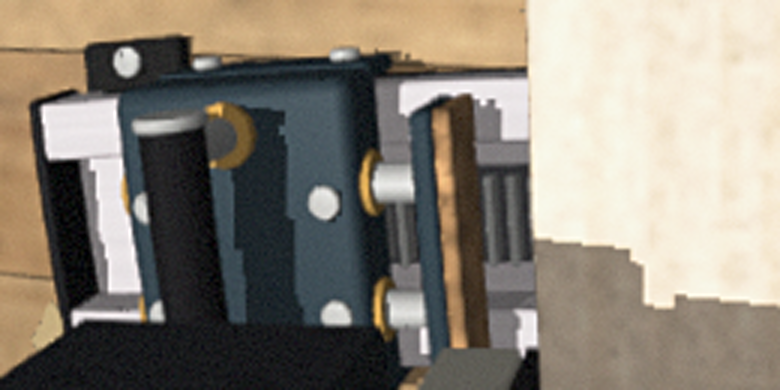

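View pics/w4c.png

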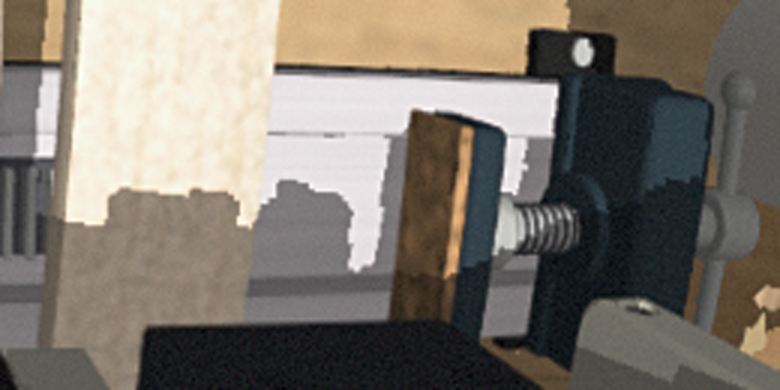

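```bash
python3 - <<'E'
from h import *
s=arm.get_state(); f=arm.grab_frame("wrist")
A=lambda u,v:(230+u/3,105+v/3)
B=lambda u,v:(80+u/3,160+v/3)
C=lambda u,v:(380+u/3,160+v/3)
yaw=np.radians(94.5); ux=np.array([np.cos(yaw),np.sin(yaw)]); uy=np.array([-ux[1],ux[0]])
O=np.array([0.4307,-0.0205]) # on centreline
def show(n,uv,z):
    p=pix(f,uv,z,s); d=p[:2]-O; print(n,p.round(4),"along %.4f across %.4f"%(d@ux,d@uy))
show("heldTL",A(77,37),.153);show("heldTR",A(454,37),.153)
show("held lowL",A(88,510),.153);show("heldlowR",A(440,510),.153)
show("s1 TL",A(537,78),.048);show("s1 TR",A(733,97),.048)
show("s1 lowL",A(513,480),.048);show("s1 lowR",A(693,480),.048)
show("rail",B(400,74),.03);show("rail r",C(290,68),.03); show("rail r2",C(520,76),.03)
show("pad top near",B(462,97),.0585);show("pad top far",B(487,345),.0585)
show("handle end",B(165,122),.084)
show("handle end+7",B(165,122),.091)
show("shoe face top",C(412,110),.060);show("shoe low", C(390,315),.060)
E
```

```text
heldTL [ 0.3518 -0.0512  0.153 ] along -0.0244 across 0.0811
heldTR [ 0.3479 -0.0021  0.153 ] along 0.0249 across 0.0811
held lowL [ 0.4169 -0.0465  0.153 ] along -0.0249 across 0.0158
heldlowR [0.413  0.0032 0.153 ] along 0.0250 across 0.0158
s1 TL [0.347  0.0353 0.048 ] along 0.0622 across 0.0790
s1 TR [0.3447 0.0843 0.048 ] along 0.1112 across 0.0775
s1 lowL [0.4428 0.0414 0.048 ] along 0.0608 across -0.0169
s1 lowR [0.4398 0.0889 0.048 ] along 0.1083 across -0.0177
rail [ 0.397  -0.1014  0.03  ] along -0.0780 across 0.0399
rail r [0.3782 0.0989 0.03  ] along 0.1231 across 0.0430
rail r2 [0.3708 0.1737 0.03  ] along 0.1983 across 0.0445
pad top near [ 0.3974 -0.0789  0.0585] along -0.0556 across 0.0378
pad top far [ 0.4554 -0.0717  0.0585] along -0.0530 across -0.0206
handle end [ 0.402  -0.1397  0.084 ] along -0.1166 across 0.0380
handle end+7 [ 0.4006 -0.136   0.091 ] along -0.1128 across 0.0391
shoe face top [0.3819 0.1199 0.06  ] along 0.1438 across 0.0376
shoe low [0.4336 0.125  0.06  ] along 0.1448 across -0.0143
```

Call:
move_arm(jaw=[0.6,0.6,0.6,0.6], offset=[[0.003,0.033,-0.003],[0,0.033,0],[0,0.033,0],[0,0,0]], roll=[0,0,0,0])

```text
t: 8.85
eef_pos: [0.4316, -0.0179, 0.0399]
ee_rot: [-1.566, 0.002, 1.649]
force: [0.6, -0.3, -0.1]
width: 0.0494
```

```bash
python3 - <<'E'
from h import *
s,f=shot("wrist","w5")
print(s["t"],s["eef_pos"],s["ee_rot"],s["width"],s["force"],abs(s["qd"]).max())
cv2.imwrite("pics/w5a.png",cv2.resize(f["pixels"][90:290,180:480],None,fx=2.6,fy=2.6,interpolation=cv2.INTER_CUBIC))
E
```

```text
8.85 [ 0.43164088 -0.01792145  0.03989383] [-1.56585564e+00  1.56964836e-03  1.64871548e+00] 0.04939275522164319 [ 0.56466156 -0.34845784 -0.11511342] 0.04972374980111961
```

View pics/w5a.png

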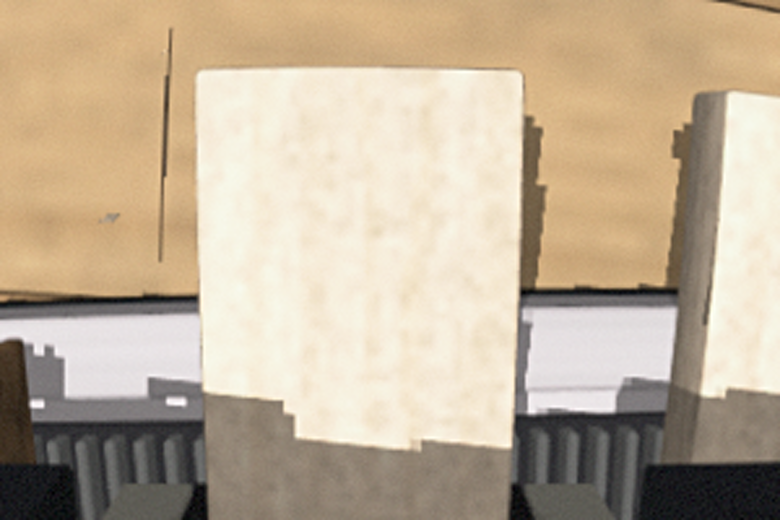

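```bash
python3 - <<'E'
from h import *
s,f=shot("wrist","w6")
print(s["t"],s["eef_pos"],s["ee_rot"],s["force"],abs(s["qd"]).max())
cv2.imwrite("pics/w6a.png",cv2.resize(f["pixels"][90:290,180:480],None,fx=2.6,fy=2.6,interpolation=cv2.INTER_CUBIC))
E
```

```text
8.9 [ 0.43285363 -0.01751491  0.04127022] [-1.56837922e+00  1.03223790e-03  1.64918554e+00] [-0.05810378  0.3831823  -0.46083665] 0.0373742865204951
```

View pics/w6a.png

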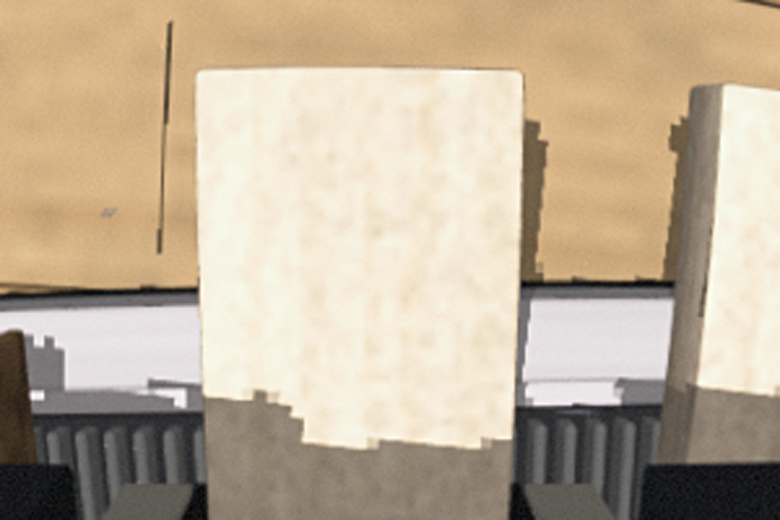

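```bash
python3 - <<'E'
from h import *
s=dict(eef_pos=np.array([0.43285363,-0.01751491,0.04127022]),ee_rot=np.array([-1.56837922e+00,1.03223790e-03,1.64918554e+00]))
f=arm.grab_frame("wrist")
A=lambda u,v:(180+u/2.6,90+v/2.6)
yaw=np.radians(94.7); ux=np.array([np.cos(yaw),np.sin(yaw)]); uy=np.array([-ux[1],ux[0]]);O=np.array([0.4307,-0.0205])
def show(n,uv,z):
    p=pix(f,uv,z,s); d=p[:2]-O; print(n,p.round(4),"along %.4f across %.4f"%(d@ux,d@uy))
show("heldTL",A(197,71),.0537);show("heldTR",A(523,71),.0537)
show("s1TL",A(724,86),.048);show("s1TR",A(779,87),.048)
show("rail",A(100,292),.030);show("rail",A(600,284),.030)
s=arm.get_state();print(s["eef_pos"],s["ee_rot"])
E
```

```text
heldTL [ 0.354  -0.0481  0.0537] along -0.0213 across 0.0787
heldTR [0.3501 0.001  0.0537] along 0.0280 across 0.0785
s1TL [0.3475 0.0356 0.048 ] along 0.0628 across 0.0783
s1TR [0.3461 0.0457 0.048 ] along 0.0729 across 0.0789
rail [ 0.3936 -0.068   0.03  ] along -0.0443 across 0.0408
rail [0.385  0.0229 0.03  ] along 0.0470 across 0.0420
[ 0.43421046 -0.01697659  0.04263528] [-1.57210908e+00 -1.48963357e-04  1.64924271e+00]
```

Call:
move_arm(jaw=[0.6,0.6,0.6], offset=[[0,0.005,0.0005],[0,0,0],[0,0,0]], roll=[0,0,0])

```text
t: 9.38
eef_pos: [0.433, -0.0172, 0.0369]
ee_rot: [-1.571, -0.0, 1.649]
force: [0.1, 0.2, -0.8]
width: 0.0495
```

Call:
move_arm(jaw=[0.6,0.6], offset=[[0,0.001,0],[0,0,0]], roll=[0,0])

```text
t: 9.62
eef_pos: [0.433, -0.0172, 0.0356]
ee_rot: [-1.571, -0.0, 1.649]
force: [-0.4, 0.4, 0.5]
width: 0.0501
```

Call:
move_arm(jaw=[0.36,0.33,0.33], offset=[[0,0.0005,0],[0,0,0],[0,0,0]], roll=[0,0,0])

```text
t: 10.0
eef_pos: [0.4328, -0.0173, 0.035]
ee_rot: [-1.571, 0.0, 1.649]
force: [-0.1, 0.8, -0.2]
width: 0.0587
```

Call:
move_arm(jaw=[0.33,0.33,0.33,0.33], offset=[[0,-0.02,0],[0,-0.04,0],[0,-0.05,0],[0,-0.03,0]], roll=[0,0,0,0])

```text
t: 10.5
eef_pos: [0.4335, -0.0171, 0.1775]
ee_rot: [-1.573, -0.001, 1.649]
force: [0.5, -0.2, -0.7]
width: 0.0589
```

Call:
move_arm(jaw=[0.33,0.33,0.33,0.33], offset=[[-0.04,0,0],[-0.04,0,0],[-0.034,0,0],[0,0,0]], roll=[0,0,0,0])

```text
t: 11.0
eef_pos: [0.4414, -0.1325, 0.1748]
ee_rot: [-1.57, 0.0, 1.646]
force: [-0.6, -0.6, -0.4]
width: 0.0587
```

Call:
move_arm(jaw=[0.33], offset=[[0,0,0]], roll=[0])

```text
t: 11.12
eef_pos: [0.4415, -0.1308, 0.1749]
ee_rot: [-1.571, -0.0, 1.648]
force: [0.1, -0.2, -0.4]
width: 0.0588
```

```bash
python3 - <<'E'
from h import *
s,f=shot("wrist","w7",["stave_1","carriage","release_bar_grip","jaw_front","head"])
print(s["t"],s["eef_pos"],s["ee_rot"],s["force"],abs(s["qd"]).max())
E
```

```text
stave_1 [(0.83, [0.4247, 0.0637, 0.0315]), (0.7, [0.4345, -0.0205, 0.027])]
carriage [(0.83, [0.4436, -0.1334, 0.0306]), (0.54, [0.4969, -0.3607, 0.0049])]
release_bar_grip [(0.59, [0.4404, -0.134, 0.0848])]
jaw_front [(0.9, [0.4391, -0.0997, 0.046])]
head []
11.125 [ 0.44151269 -0.13084472  0.17491099] [-1.57052099e+00 -1.62691232e-04  1.64802659e+00] [ 0.14258207 -0.20163783 -0.414181  ] 0.01811063636221035
```

View pics/w7.png

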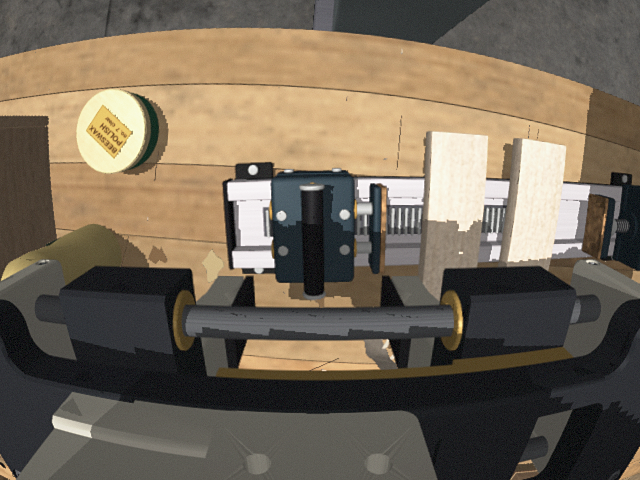

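```bash
python3 - <<'E'
from h import *
a=cv2.imread("pics/w7.png")
cv2.imwrite("pics/w7a.png",cv2.resize(a[160:310,240:400],None,fx=4.5,fy=4,interpolation=cv2.INTER_CUBIC))
E
```

```text
(no output)
```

View pics/w7a.png

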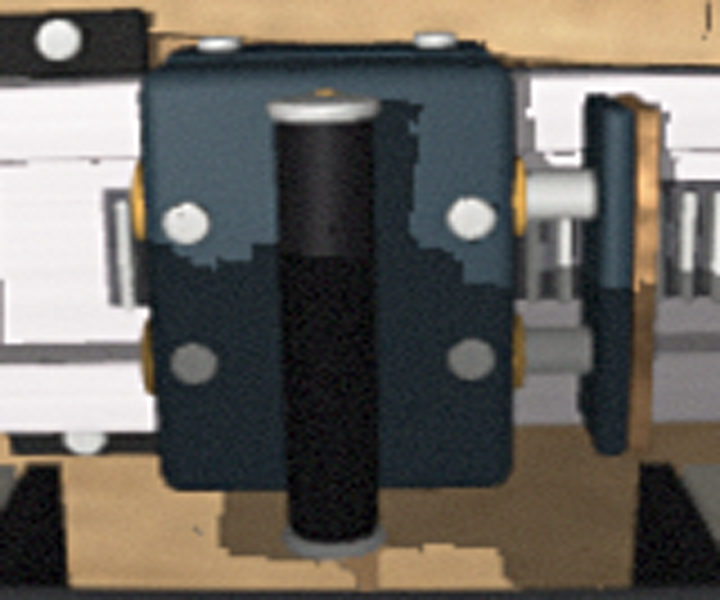

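```bash
python3 - <<'E'
from h import *
s=dict(eef_pos=np.array([0.44151269,-0.13084472,0.17491099]),ee_rot=np.array([-1.57052099e+00,-1.62691232e-04,1.64802659e+00]))
f=arm.grab_frame("wrist")
A=lambda u,v:(240+u/4.5,160+v/4)
yaw=np.radians(94.7); ux=np.array([np.cos(yaw),np.sin(yaw)]); uy=np.array([-ux[1],ux[0]]);O=np.array([0.4307,-0.0205])
def show(n,uv,z):
    p=pix(f,uv,z,s); d=p[:2]-O; print(n,p.round(4),"along %.4f across %.4f"%(d@ux,d@uy)); return p
for z in (.084,.091,.098):
    a=show("h near",A(325,105),z);b=show("h far",A(335,545),z);print(np.linalg.norm(a-b),(a+b)/2)
show("deck l",A(152,280),.056);show("deck r",A(513,280),.056);show("deckl",A(165,470),.056);show("deckr",A(511,470),.056)
show("pad face",A(657,100),.0585);show("pad face",A(652,440),.0585)
s=arm.get_state();print(s["eef_pos"],s["ee_rot"])
E
```

```text
h near [ 0.4018 -0.1375  0.084 ] along -0.1143 across 0.0383
h far [ 0.4821 -0.1299  0.084 ] along -0.1133 across -0.0423
0.08064665775568083 [ 0.44199309 -0.13373068  0.084     ]
h near [ 0.401  -0.1375  0.091 ] along -0.1142 across 0.0392
h far [ 0.479  -0.1301  0.091 ] along -0.1132 across -0.0391
0.07838929061448106 [ 0.4399724  -0.13381095  0.091     ]
h near [ 0.4001 -0.1375  0.098 ] along -0.1141 across 0.0401
h far [ 0.4758 -0.1303  0.098 ] along -0.1131 across -0.0360
0.07613192347328117 [ 0.43795171 -0.13389122  0.098     ]
deck l [ 0.4416 -0.1648  0.056 ] along -0.1447 across 0.0010
deck r [ 0.4367 -0.1029  0.056 ] along -0.0826 across 0.0007
deckl [ 0.4808 -0.1607  0.056 ] along -0.1439 across -0.0384
deckr [ 0.4759 -0.0991  0.056 ] along -0.0820 across -0.0386
pad face [ 0.3994 -0.0824  0.0585] along -0.0591 across 0.0363
pad face [ 0.4669 -0.0749  0.0585] along -0.0572 across -0.0316
[ 0.44178815 -0.13040654  0.17512741] [-1.57093243e+00 -4.28067355e-06  1.64991428e+00]
```

Call:
move_arm(jaw=[0.33,0.33,0.33,0.33,0.33], offset=[[-0.0033,0.036,0.0018],[0,0.036,0],[0,0.036,0],[0,0,0],[0,0,0]], roll=[0,0,0,0,0])

```text
t: 12.1
eef_pos: [0.441, -0.1342, 0.0681]
ee_rot: [-1.572, 0.0, 1.65]
force: [-0.0, -0.2, -0.1]
width: 0.0587
```

```bash
python3 - <<'E'
from h import *
s,f=shot("wrist","w8")
print(s["t"],s["eef_pos"],s["ee_rot"],s["force"],abs(s["qd"]).max())
E
```

```text
12.1 [ 0.44102201 -0.13423807  0.06813246] [-1.57167747e+00  3.41384871e-04  1.64963816e+00] [-0.04801553 -0.23239899 -0.09634525] 0.01869896032336107
```

View pics/w8.png

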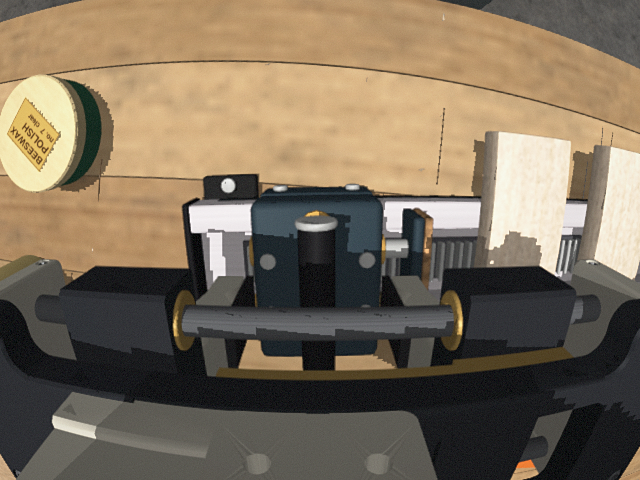

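Call:
move_arm(jaw=[0.9,0.9,0.9,0.9,0.9], offset=[[0,0,0],[0,0,0],[0,0,0],[0,0,0],[0,0,0]], roll=[0,0,0,0,0], grip_force=40)

```text
t: 12.78
eef_pos: [0.4402, -0.1344, 0.0671]
ee_rot: [-1.571, 0.0, 1.649]
force: [-0.0, 0.9, 0.9]
width: 0.0147
```

Call:
move_arm(jaw=[0.9,0.9], offset=[[0,0,0],[0,0,0]], roll=[0,0])

```text
t: 13.02
eef_pos: [0.4402, -0.1343, 0.0671]
ee_rot: [-1.571, 0.0, 1.649]
force: [-0.5, 0.1, 0.3]
width: 0.0138
```

Call:
move_arm(jaw=[0.9,0.9], offset=[[0,-0.004,0],[0,0,0]], roll=[0,0])

```text
t: 13.28
eef_pos: [0.4401, -0.1343, 0.0711]
ee_rot: [-1.571, -0.0, 1.649]
force: [2.1, -0.5, -5.2]
width: 0.0138
```

Call:
move_arm(jaw=[0.9,0.9], offset=[[0,-0.003,0],[0,0,0]], roll=[0,0])

```text
t: 13.52
eef_pos: [0.4401, -0.1343, 0.0741]
ee_rot: [-1.571, -0.0, 1.649]
force: [1.7, 0.7, -5.9]
width: 0.0142
```

Call:
move_arm(jaw=[0.9,0.9], offset=[[0,-0.002,0],[0,0,0]], roll=[0,0])

```text
t: 13.78
eef_pos: [0.4401, -0.1343, 0.0761]
ee_rot: [-1.571, -0.0, 1.649]
force: [1.6, 0.9, -5.8]
width: 0.0138
```

```bash
python3 - <<'E'
from h import *
for i in range(3):
    s,f=shot("wrist","w9_%d"%i); print(s["t"],s["eef_pos"],s["force"],s["moment"])
E
```

```text
13.775 [ 0.44012095 -0.13431978  0.07612692] [ 1.62147452  0.90219402 -5.78876509] [ 0.09178994 -0.54798292  0.16849282]
13.825 [ 0.44009736 -0.13431845  0.0760664 ] [ 1.37912422 -0.1402375  -5.48701308] [ 0.17684173 -0.52139188  0.09893988]
13.875 [ 0.44012813 -0.13431593  0.07604564] [ 1.7278952   0.92077264 -5.74986588] [ 0.13635956 -0.57668867  0.10600266]
```

Call:
move_arm(jaw=[0.9,0.9,0.9,0.9,0.9], offset=[[0,-0.0025,0],[0,0,0],[0.006,0,0],[0.008,0,0],[0.008,0,0]], roll=[0,0,0,0,0])

```text
t: 14.55
eef_pos: [0.438, -0.1119, 0.0784]
ee_rot: [-1.57, 0.0, 1.649]
force: [0.6, -1.3, -5.1]
width: 0.0139
```

Call:
move_arm(jaw=[0.9,0.9,0.9,0.9,0.9], offset=[[0.008,0,0],[0.008,0,0],[0.008,0,0],[0.008,0,0],[0,0,0]], roll=[0,0,0,0,0])

```text
t: 15.18
eef_pos: [0.435, -0.08, 0.0783]
ee_rot: [-1.569, -0.0, 1.649]
force: [-4.5, 0.4, -6.7]
width: 0.0139
```

```bash
python3 - <<'E'
from h import *
s,f=shot("wrist","w10"); print(s["t"],s["eef_pos"],s["ee_rot"],s["force"],s["width"])
E
```

```text
15.175 [ 0.43504121 -0.08000371  0.07825413] [-1.56925179e+00 -2.17726390e-04  1.64930704e+00] [-4.48090948  0.35940331 -6.74975976] 0.013920169983411673
```

View pics/w10.png

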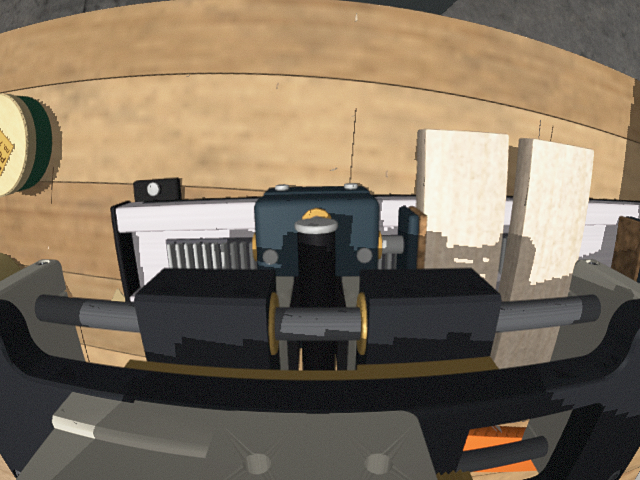

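Call:
move_arm(jaw=[0.9,0.9,0.9,0.9,0.9], offset=[[0.008,0,0.0005],[0.008,0,0.0001],[0.008,0,0.0001],[0.008,0,0.0001],[0,0,0]], roll=[0,0,0,0,0])

```text
t: 15.85
eef_pos: [0.432, -0.048, 0.0784]
ee_rot: [-1.57, -0.0, 1.649]
force: [-5.6, 0.5, -5.8]
width: 0.0137
```

```bash
python3 - <<'E'
from h import *
s,f=shot("wrist","w11"); print(s["t"],s["eef_pos"],s["ee_rot"],s["force"],s["width"])
E
```

```text
15.85 [ 0.43200006 -0.04799292  0.07835058] [-1.56981263e+00 -2.63427716e-04  1.64908779e+00] [-5.6018888   0.5275821  -5.79109028] 0.013679626496161602
```

View pics/w11.png

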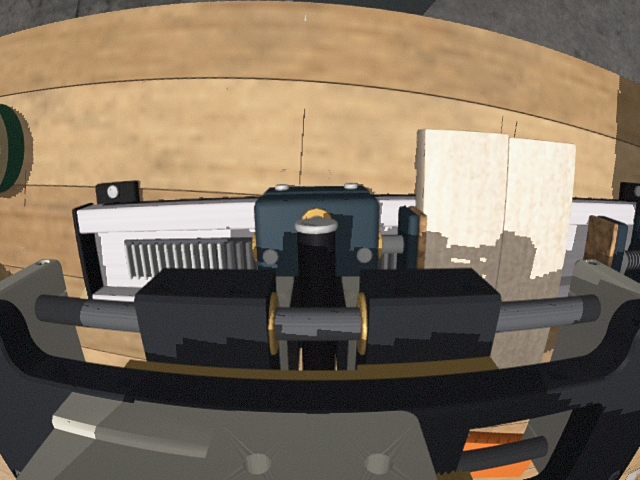

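```bash
python3 - <<'E'
from h import *
a=cv2.imread("pics/w11.png")
cv2.imwrite("pics/w11a.png",cv2.resize(a[110:290,390:640],None,fx=3.2,fy=3.2,interpolation=cv2.INTER_CUBIC))
E
```

```text
(no output)
```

View pics/w11a.png

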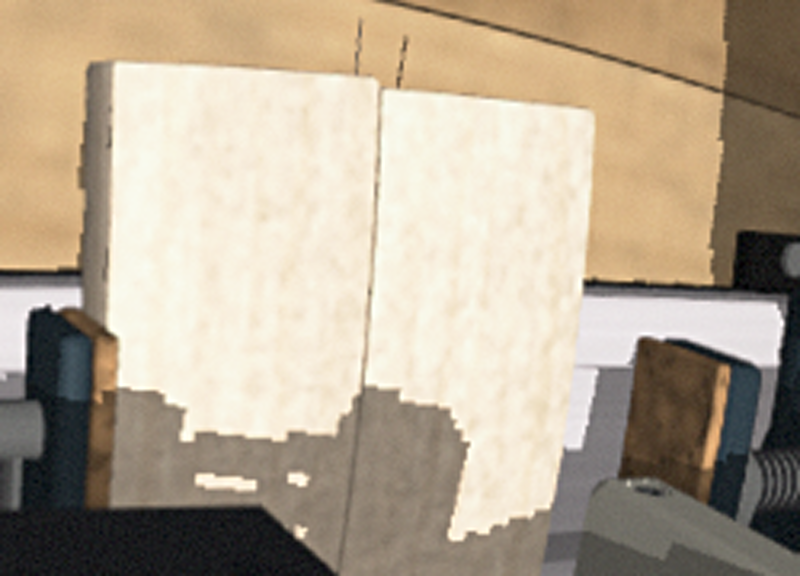

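```bash
python3 - <<'E'
from h import *
f=arm.grab_frame("wrist"); s=arm.get_state();print(s["eef_pos"],s["force"])
s=dict(eef_pos=np.array([ 0.43200006,-0.04799292,0.07835058]),ee_rot=np.array([-1.56981263e+00,-2.63427716e-04,1.64908779e+00]))
A=lambda u,v:(390+u/3.2,110+v/3.2)
yaw=np.radians(94.8); ux=np.array([np.cos(yaw),np.sin(yaw)]); uy=np.array([-ux[1],ux[0]]);O=np.array([0.4307,-0.0205])
def show(n,uv,z):
    p=pix(f,uv,z,s); d=p[:2]-O; print(n,p.round(4),"along %.4f across %.4f"%(d@ux,d@uy))
show("s2L",A(113,63),.048);show("s2R",A(378,78),.048);show("s1L",A(383,90),.048);show("s1R",A(593,112),.048)
show("rail",A(50,273),.03);show("rail",A(700,288),.03);show("shoe",A(640,340),.06);show("shoelow",A(622,475),.06)
show("s1 far low",A(553,510),.048)
E
```

```text
[ 0.43202176 -0.04815529  0.07833744] [-5.38906534  0.51049913 -5.91546692]
s2L [0.3495 0.0014 0.048 ] along 0.0286 across 0.0791
s2R [0.3445 0.0504 0.048 ] along 0.0779 across 0.0800
s1L [0.3464 0.0517 0.048 ] along 0.0790 across 0.0780
s1R [0.3418 0.1003 0.048 ] along 0.1278 across 0.0785
rail [ 0.3873 -0.0008  0.03  ] along 0.0233 across 0.0416
rail [0.3722 0.1561 0.03  ] along 0.1808 across 0.0435
shoe [0.3823 0.1114 0.06  ] along 0.1355 across 0.0372
shoelow [0.4086 0.1147 0.06  ] along 0.1366 across 0.0107
s1 far low [0.4202 0.1088 0.048 ] along 0.1297 across -0.0003
```

The joint is closed at zoom x≈378. The ends differ by about 2 mm, which I'll accept. Next I advance in small steps to feel for the stop.

Call:
move_arm(jaw=[0.9,0.9,0.9], offset=[[0.003,0,0.0005],[0.003,0,0.0001],[0,0,0]], roll=[0,0,0])

```text
t: 16.32
eef_pos: [0.4314, -0.0423, 0.0785]
ee_rot: [-1.571, -0.0, 1.649]
force: [-6.0, -1.0, -5.6]
width: 0.014
```

Call:
move_arm(jaw=[0.9,0.9], offset=[[0.003,0,0.0001],[0,0,0]], roll=[0,0])

```text
t: 16.58
eef_pos: [0.4312, -0.0395, 0.0785]
ee_rot: [-1.571, -0.0, 1.649]
force: [-4.6, -0.6, -6.0]
width: 0.0136
```

Call:
move_arm(jaw=[0.9,0.9], offset=[[0.002,0,0.0001],[0,0,0]], roll=[0,0])

```text
t: 16.82
eef_pos: [0.431, -0.0376, 0.0785]
ee_rot: [-1.571, -0.0, 1.649]
force: [-4.3, -0.5, -5.0]
width: 0.0137
```

Call:
move_arm(jaw=[0.9,0.9], offset=[[0.002,0,0.0005],[0,0,0]], roll=[0,0])

```text
t: 17.08
eef_pos: [0.4308, -0.0356, 0.0787]
ee_rot: [-1.572, -0.0, 1.649]
force: [-3.2, -0.0, -5.2]
width: 0.0141
```

Call:
move_arm(jaw=[0.9,0.9], offset=[[0.002,0,0.0001],[0,0,0]], roll=[0,0])

```text
t: 17.32
eef_pos: [0.4305, -0.0335, 0.0787]
ee_rot: [-1.572, -0.0, 1.649]
force: [-2.5, -1.2, -6.3]
width: 0.0138
```

Call:
move_arm(jaw=[0.9,0.9], offset=[[0.002,0,0.0001],[0,0,0]], roll=[0,0])

```text
t: 17.58
eef_pos: [0.4303, -0.0315, 0.0787]
ee_rot: [-1.572, -0.0, 1.649]
force: [-1.3, -0.4, -6.2]
width: 0.014
```

```bash
python3 - <<'E'
from h import *
s,f=shot("wrist","w12"); print(s["t"],s["eef_pos"],s["ee_rot"],s["force"],s["width"])
cv2.imwrite("pics/w12a.png",cv2.resize(f["pixels"][110:290,240:640],None,fx=2,fy=2,interpolation=cv2.INTER_CUBIC))
E
```

```text
17.575 [ 0.43030704 -0.03150552  0.0787174 ] [-1.57168804e+00 -2.79419372e-04  1.64911601e+00] [-1.30537058 -0.35073736 -6.2304062 ] 0.013972587325520598
```

View pics/w12a.png

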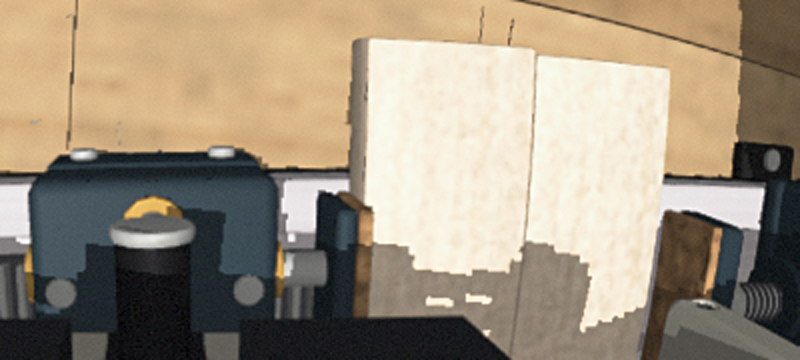

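Call:
move_arm(jaw=[0.9,0.9], offset=[[0.002,0,0.0001],[0,0,0]], roll=[0,0])

```text
t: 17.88
eef_pos: [0.4301, -0.0295, 0.0787]
ee_rot: [-1.572, -0.0, 1.649]
force: [-0.3, 0.0, -7.2]
width: 0.0138
```

Call:
move_arm(jaw=[0.9,0.9], offset=[[0.002,0,0.0001],[0,0,0]], roll=[0,0])

```text
t: 18.12
eef_pos: [0.4299, -0.0275, 0.0788]
ee_rot: [-1.572, -0.0, 1.649]
force: [0.6, -0.4, -5.6]
width: 0.0139
```

Call:
move_arm(jaw=[0.9,0.9], offset=[[0.002,0,0.0001],[0,0,0]], roll=[0,0])

```text
t: 18.38
eef_pos: [0.4296, -0.0255, 0.0788]
ee_rot: [-1.572, -0.0, 1.649]
force: [2.9, -0.3, -6.7]
width: 0.0138
```

Call:
move_arm(jaw=[0.9,0.9], offset=[[0.0015,0,-0.0001],[0,0,0]], roll=[0,0])

```text
t: 18.62
eef_pos: [0.4295, -0.0241, 0.0787]
ee_rot: [-1.572, -0.0, 1.649]
force: [2.8, -0.4, -5.9]
width: 0.0139
```

Call:
move_arm(jaw=[0.9,0.9], offset=[[0.0015,0,-0.0001],[0,0,0]], roll=[0,0])

```text
t: 18.88
eef_pos: [0.4293, -0.0227, 0.0787]
ee_rot: [-1.571, -0.0, 1.649]
force: [2.8, -1.5, -5.5]
width: 0.0141
```

```bash
python3 - <<'E'
from h import *
s,f=shot("wrist","w13"); print(s["t"],s["eef_pos"],s["ee_rot"],s["force"],s["width"])
cv2.imwrite("pics/w13a.png",cv2.resize(f["pixels"][110:290,240:640],None,fx=2,fy=2,interpolation=cv2.INTER_CUBIC))
E
```

```text
18.875 [ 0.42934248 -0.0226591   0.07865727] [-1.57131203e+00 -1.42433041e-04  1.64910784e+00] [ 2.82464157 -1.49230831 -5.48534194] 0.014120663238060266
```

View pics/w13a.png

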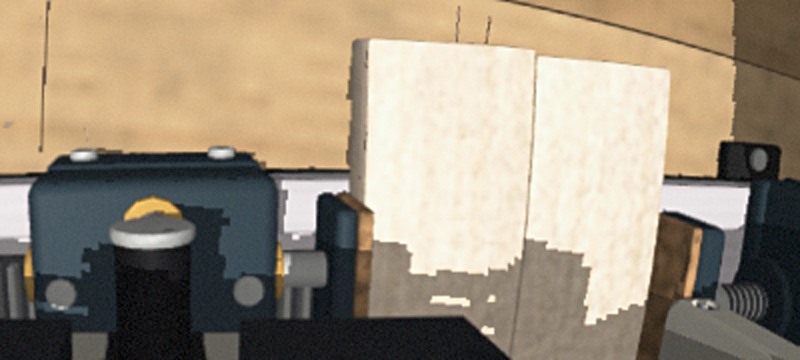

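Call:
move_arm(jaw=[0.9,0.9,0.9], offset=[[0.0015,0,0],[0.0015,0,0],[0,0,0]], roll=[0,0,0])

```text
t: 19.3
eef_pos: [0.429, -0.0196, 0.0786]
ee_rot: [-1.571, -0.0, 1.649]
force: [3.8, 1.2, -5.8]
width: 0.0135
```

Call:
move_arm(jaw=[0.9,0.9,0.9], offset=[[0.0015,0,0],[0,0,0],[0,0,0]], roll=[0,0,0])

```text
t: 19.68
eef_pos: [0.4289, -0.0182, 0.0786]
ee_rot: [-1.571, -0.0, 1.649]
force: [3.8, 1.5, -6.2]
width: 0.0139
```

Call:
move_arm(jaw=[0.9,0.9,0.9], offset=[[0.0015,0,0],[0,0,0],[0,0,0]], roll=[0,0,0])

```text
t: 20.05
eef_pos: [0.4287, -0.0172, 0.0787]
ee_rot: [-1.571, 0.001, 1.649]
force: [4.7, -2.7, -5.3]
width: 0.0135
```

Contact: Fy turned negative, about 117.6 mm of travel from the starting notch. Notches lie near 114, 120 and 126 mm, so about 126 mm gives roughly 8.5 mm of compression. I'll push to about 127.5 mm while watching the force.

Call:
move_arm(jaw=[0.9,0.9,0.9], offset=[[0.002,0,0],[0,0,0],[0,0,0]], roll=[0,0,0])

```text
t: 20.42
eef_pos: [0.4285, -0.0154, 0.0787]
ee_rot: [-1.571, 0.001, 1.649]
force: [5.9, -5.1, -5.0]
width: 0.0142
```

Call:
move_arm(jaw=[0.9,0.9,0.9], offset=[[0.002,0,0],[0,0,0],[0,0,0]], roll=[0,0,0])

```text
t: 20.8
eef_pos: [0.4283, -0.0137, 0.0787]
ee_rot: [-1.571, 0.001, 1.649]
force: [6.5, -6.7, -5.8]
width: 0.0139
```

```bash
python3 - <<'E'
from h import *
s,f=shot("wrist","w14"); print(s["t"],s["eef_pos"],s["ee_rot"],s["force"],s["width"])
cv2.imwrite("pics/w14a.png",cv2.resize(f["pixels"][110:290,240:640],None,fx=2,fy=2,interpolation=cv2.INTER_CUBIC))
E
```

```text
20.8 [ 0.42834659 -0.01367679  0.07867668] [-1.57058986e+00  1.31365537e-03  1.64922746e+00] [ 6.54282123 -6.68206311 -5.78956297] 0.013869998470983028
```

View pics/w14a.png

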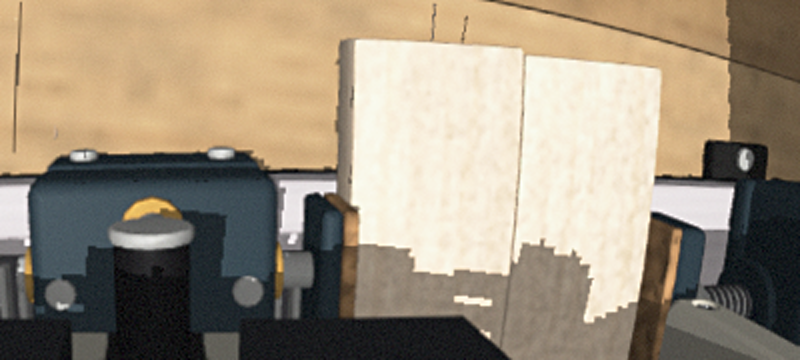

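Call:
move_arm(jaw=[0.9,0.9,0.9], offset=[[0.002,0,-0.0004],[0,0,0],[0,0,0]], roll=[0,0,0])

```text
t: 21.22
eef_pos: [0.4282, -0.012, 0.0785]
ee_rot: [-1.57, 0.002, 1.649]
force: [6.1, -8.6, -6.2]
width: 0.0138
```

Call:
move_arm(jaw=[0.9,0.9,0.9], offset=[[0.002,0,-0.0001],[0,0,0],[0,0,0]], roll=[0,0,0])

```text
t: 21.6
eef_pos: [0.428, -0.0103, 0.0786]
ee_rot: [-1.57, 0.002, 1.649]
force: [7.0, -11.0, -5.5]
width: 0.0139
```

Call:
move_arm(jaw=[0.9,0.9,0.9], offset=[[0.002,0,-0.0001],[0,0,0],[0,0,0]], roll=[0,0,0])

```text
t: 21.98
eef_pos: [0.4278, -0.0086, 0.0785]
ee_rot: [-1.569, 0.003, 1.649]
force: [7.7, -12.8, -5.4]
width: 0.0141
```

```bash
python3 - <<'E'
from h import *
for i in range(4):
    s,f=shot("wrist","w15"); F=s["force"];print(s["t"],s["eef_pos"],F,F[:2]@np.array([-.09,.996]), s["width"], np.hypot(s["eef_pos"][0]-.4401,s["eef_pos"][1]+.1343))
cv2.imwrite("pics/w15a.png",cv2.resize(f["pixels"][110:290,140:540],None,fx=2,fy=2,interpolation=cv2.INTER_CUBIC))
E
```

```text
21.975 [ 0.42781617 -0.00857084  0.07850475] [  7.69598815 -12.82348743  -5.36777916] -13.464832408750361 0.014057738235014224 0.12632780846750372
22.025 [ 0.42780579 -0.00859046  0.07850452] [  6.41919614 -13.54577525  -6.161152  ] -14.069319802002632 0.013969810954106942 0.12630928993476861
22.075 [ 0.42783887 -0.00856487  0.0785124 ] [  7.58091726 -12.77991556  -6.04228871] -13.411078448665418 0.013975138408994635 0.12633154339855746
22.125 [ 0.42782668 -0.00859556  0.07851598] [  7.34795376 -12.6418681   -5.82439632] -13.252616462770991 0.01356530458989484 0.12630218340996455
```

View pics/w15a.png

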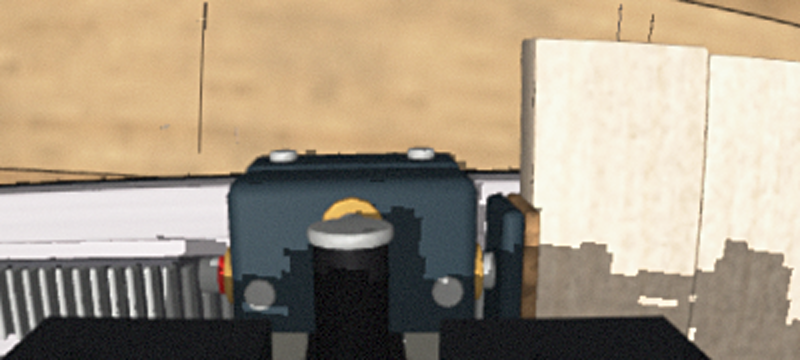

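Call:
move_arm(jaw=[0.9,0.9,0.9], offset=[[0.0015,0,-0.0002],[0,0,0],[0,0,0]], roll=[0,0,0])

```text
t: 22.55
eef_pos: [0.4277, -0.0073, 0.0785]
ee_rot: [-1.569, 0.003, 1.649]
force: [6.5, -13.9, -6.8]
width: 0.0137
```

```bash
python3 - <<'E'
from h import *
for i in range(3):
    s,f=shot("wrist","w16"); F=s["force"];print(s["t"],s["eef_pos"],F,F[:2]@np.array([-.09,.996]), s["width"], np.hypot(s["eef_pos"][0]-.4401,s["eef_pos"][1]+.1343))
E
```

```text
22.55 [ 0.42771008 -0.00730858  0.07845401] [  6.52249325 -13.93710466  -6.76020677] -14.468380628659492 0.013704476921473866 0.1275944027433393
22.6 [ 0.4277201  -0.00731499  0.07845679] [  6.69231245 -13.27349727  -5.95388789] -13.822711405931052 0.013750802097408393 0.12758704761330625
22.65 [ 0.42769138 -0.00732668  0.07844789] [  7.85167358 -12.99795656  -6.2646076 ] -13.652615356953346 0.013903176266280444 0.1275782079610575
```

Call:
move_arm(jaw=[0.9,0.9,0.9], offset=[[0,0.003,0],[0,0.002,0],[0,0,0]], roll=[0,0,0])

```text
t: 23.08
eef_pos: [0.4278, -0.0076, 0.0736]
ee_rot: [-1.569, 0.004, 1.649]
force: [6.1, -15.9, -3.3]
width: 0.0136
```

Call:
move_arm(jaw=[0.9,0.9], offset=[[0,0.001,0],[0,0,0]], roll=[0,0])

```text
t: 23.32
eef_pos: [0.4278, -0.008, 0.0727]
ee_rot: [-1.568, 0.004, 1.65]
force: [7.4, -18.9, -3.6]
width: 0.0139
```

Call:
move_arm(jaw=[0.9,0.9], offset=[[0,0.001,0],[0,0,0]], roll=[0,0])

```text
t: 23.58
eef_pos: [0.4277, -0.0081, 0.0716]
ee_rot: [-1.568, 0.004, 1.65]
force: [9.6, -20.2, -5.6]
width: 0.0138
```

Call:
move_arm(jaw=[0.9,0.9], offset=[[-0.001,0,0],[0,0,0]], roll=[0,0])

```text
t: 23.82
eef_pos: [0.4278, -0.0084, 0.0715]
ee_rot: [-1.569, 0.003, 1.649]
force: [6.4, -13.1, -4.6]
width: 0.0141
```

```bash
python3 - <<'E'
from h import *
for i in range(2):
    s,f=shot("wrist","w17"); F=s["force"];print(s["t"],s["eef_pos"],s["ee_rot"],F,s["moment"],F[:2]@np.array([-.09,.996]), s["width"], np.hypot(s["eef_pos"][0]-.4401,s["eef_pos"][1]+.1343))
E
```

```text
23.825 [ 0.4278231  -0.00840146  0.07153661] [-1.56873855  0.00295003  1.64906056] [  6.37907966 -13.10442828  -4.55654208] [-5.15325058 -2.53802924  0.11943579] -13.62612773704209 0.014050751338078472 0.1264957093554538
23.875 [ 0.42781836 -0.00839546  0.07153832] [-1.56869196  0.00301095  1.64914902] [  7.81423226 -14.13532383  -4.57566285] [-5.12430494 -2.5720699   0.09390659] -14.782063433809434 0.01431964610261058 0.12650214406245694
```

View pics/w17.png

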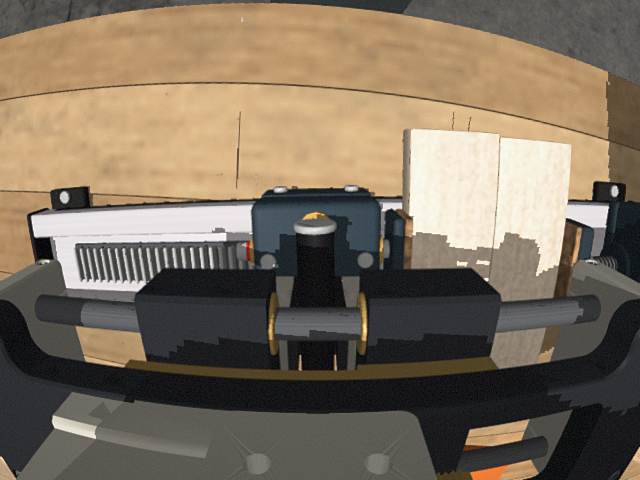

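Call:
move_arm(jaw=[0.9,0.9], offset=[[0,0.0015,0],[0,0,0]], roll=[0,0])

```text
t: 24.18
eef_pos: [0.4278, -0.0084, 0.07]
ee_rot: [-1.569, 0.003, 1.649]
force: [6.9, -15.4, -5.1]
width: 0.0136
```

Call:
move_arm(jaw=[0.9,0.9], offset=[[0,0.0015,0],[0,0,0]], roll=[0,0])

```text
t: 24.42
eef_pos: [0.4278, -0.0084, 0.0685]
ee_rot: [-1.569, 0.003, 1.649]
force: [6.7, -14.3, -3.9]
width: 0.014
```

Call:
move_arm(jaw=[0.9,0.9], offset=[[0,0.0012,0],[0,0,0]], roll=[0,0])

```text
t: 24.68
eef_pos: [0.4278, -0.0084, 0.0673]
ee_rot: [-1.569, 0.003, 1.649]
force: [6.0, -13.6, -4.3]
width: 0.0141
```

Call:
move_arm(jaw=[0.9,0.9], offset=[[-0.001,0.0005,0],[0,0,0]], roll=[0,0])

```text
t: 24.92
eef_pos: [0.4279, -0.0092, 0.0671]
ee_rot: [-1.569, 0.003, 1.649]
force: [4.9, -12.3, -1.2]
width: 0.0141
```

Call:
move_arm(jaw=[0.9,0.9], offset=[[-0.001,0,0],[0,0,0]], roll=[0,0])

```text
t: 25.18
eef_pos: [0.428, -0.01, 0.0671]
ee_rot: [-1.569, 0.002, 1.649]
force: [4.2, -11.4, -1.3]
width: 0.0139
```

Call:
move_arm(jaw=[0.9,0.9], offset=[[-0.001,0.0003,0],[0,0,0]], roll=[0,0])

```text
t: 25.42
eef_pos: [0.4281, -0.0103, 0.067]
ee_rot: [-1.569, 0.001, 1.649]
force: [0.8, -5.8, 4.4]
width: 0.014
```

Call:
move_arm(jaw=[0.9,0.9], offset=[[-0.001,0,0],[0,0,0]], roll=[0,0])

```text
t: 25.68
eef_pos: [0.4283, -0.0105, 0.067]
ee_rot: [-1.57, 0.0, 1.649]
force: [-2.8, 1.0, 7.1]
width: 0.014
```

```bash
python3 - <<'E'
from h import *
for i in range(2):
    s,f=shot("wrist","w18"); F=s["force"];print(s["t"],s["eef_pos"],s["ee_rot"],F,s["moment"],F[:2]@np.array([-.09,.996]), s["width"], np.hypot(s["eef_pos"][0]-.4401,s["eef_pos"][1]+.1343))
cv2.imwrite("pics/w18a.png",cv2.resize(f["pixels"][110:290,140:540],None,fx=2,fy=2,interpolation=cv2.INTER_CUBIC))
E
```

```text
25.675 [ 0.42828251 -0.01048998  0.06697944] [-1.56987237e+00  1.51309154e-04  1.64878293e+00] [-2.75919846  1.00532936  7.06754291] [0.0219031  0.83815099 0.04536664] 1.24963589963111 0.013960905538156767 0.12437272166661209
25.725 [ 0.42826624 -0.01048841  0.06697779] [-1.56988054e+00  1.74568081e-04  1.64881943e+00] [-1.79722865  0.37345769  6.91366054] [0.02535627 0.817844   0.0864674 ] 0.5337144344639314 0.01335015033562166 0.12437583676011468
```

View pics/w18a.png

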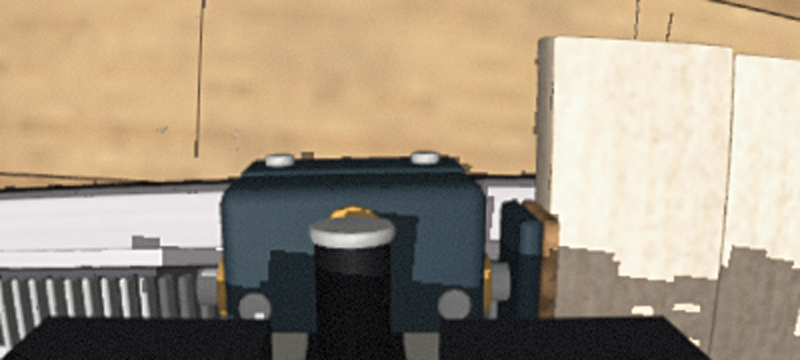

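Call:
move_arm(jaw=[0.7,0.5,0.4,0.4,0.4], offset=[[0,0,0],[0,0,0],[0,0,0],[0,0,0],[0,0,0]], roll=[0,0,0,0,0])

```text
t: 26.4
eef_pos: [0.4288, -0.0104, 0.0665]
ee_rot: [-1.571, 0.0, 1.649]
force: [0.1, 0.5, -0.1]
width: 0.0519
```

```bash
python3 - <<'E'
from h import *
s,f=shot("wrist","w19"); F=s["force"];print(s["t"],s["eef_pos"],s["ee_rot"],F,s["width"])
cv2.imwrite("pics/w19a.png",cv2.resize(f["pixels"][110:290,140:540],None,fx=2,fy=2,interpolation=cv2.INTER_CUBIC))
E
```

```text
26.4 [ 0.42881593 -0.01035549  0.06650181] [-1.57060179e+00  5.68248547e-05  1.64889477e+00] [ 0.09456068  0.51513955 -0.09996023] 0.05185404836536296
```

View pics/w19a.png

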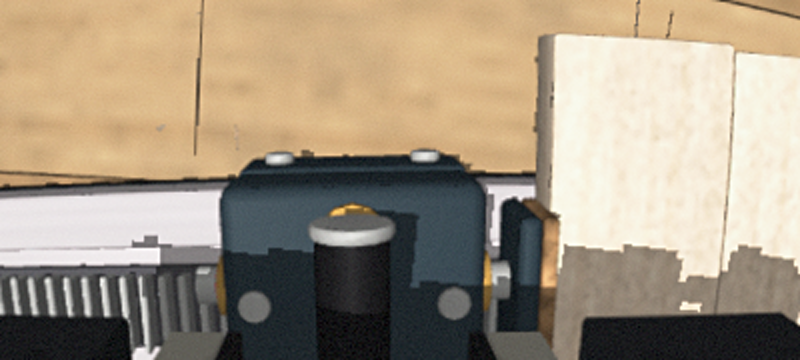

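Call:
move_arm(jaw=[0.4,0.4,0.4,0.4,0.4], offset=[[0,-0.015,0],[0,-0.03,0],[0,-0.045,0],[-0.02,-0.045,0],[-0.03,-0.02,0]], roll=[0,0,0,0,0])

```text
t: 27.08
eef_pos: [0.4339, -0.0602, 0.2244]
ee_rot: [-1.575, -0.001, 1.651]
force: [0.4, 0.2, -0.8]
width: 0.0525
```

Call:
move_arm(jaw=[0.4,0.4,0.4], offset=[[0,0,0],[0,0,0],[0,0,0]], roll=[0,0,0])

```text
t: 27.45
eef_pos: [0.4323, -0.0599, 0.2207]
ee_rot: [-1.569, 0.0, 1.649]
force: [0.2, 0.5, -0.1]
width: 0.0526
```

```bash
python3 - <<'E'
from h import *
s,f=shot("wrist","w20",["release_bar_grip","carriage","jaw_front"]); print(s["t"],s["eef_pos"],s["ee_rot"],s["force"])
cv2.imwrite("pics/w20a.png",cv2.resize(f["pixels"][100:300,220:620],None,fx=2,fy=2,interpolation=cv2.INTER_CUBIC))
s2,f2=shot("scene","scene20");shot("side","side20")
E
```

```text
release_bar_grip [(0.65, [0.4279, -0.0118, 0.0844])]
carriage [(0.57, [0.4291, -0.0091, 0.0306]), (0.21, [0.4231, 0.0336, 0.0005])]
jaw_front [(0.95, [0.426, 0.0228, 0.0459])]
27.45 [ 0.43225015 -0.05986731  0.22068872] [-1.56915853e+00  1.36935577e-04  1.64928033e+00] [ 0.22438427  0.5287334  -0.14410706]
```

View pics/w20a.png

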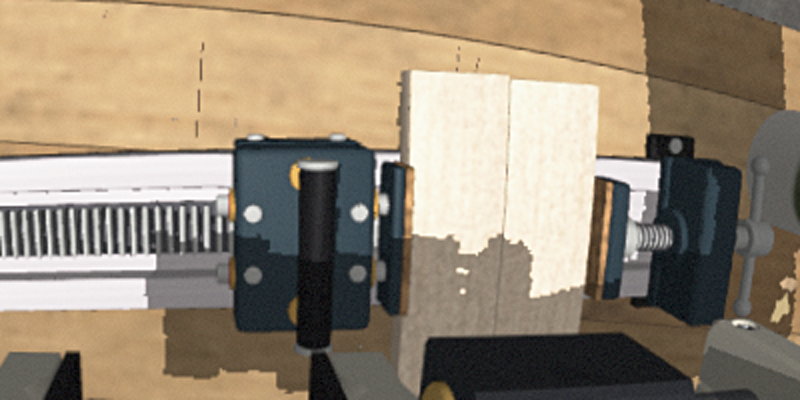

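View pics/scene20.png

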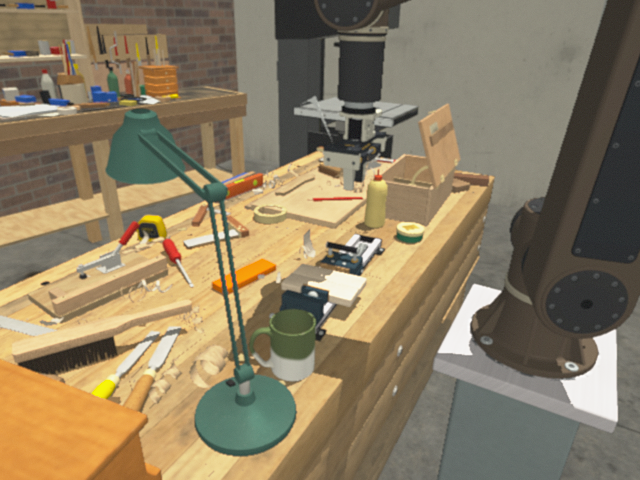

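```bash
python3 - <<'E'
from h import *
a=cv2.imread("pics/w20.png"); cv2.imwrite("pics/w20b.png",cv2.resize(a[130:280,320:540],None,fx=3.6,fy=3.6,interpolation=cv2.INTER_CUBIC))
E
```

```text
(no output)
```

View pics/w20b.png

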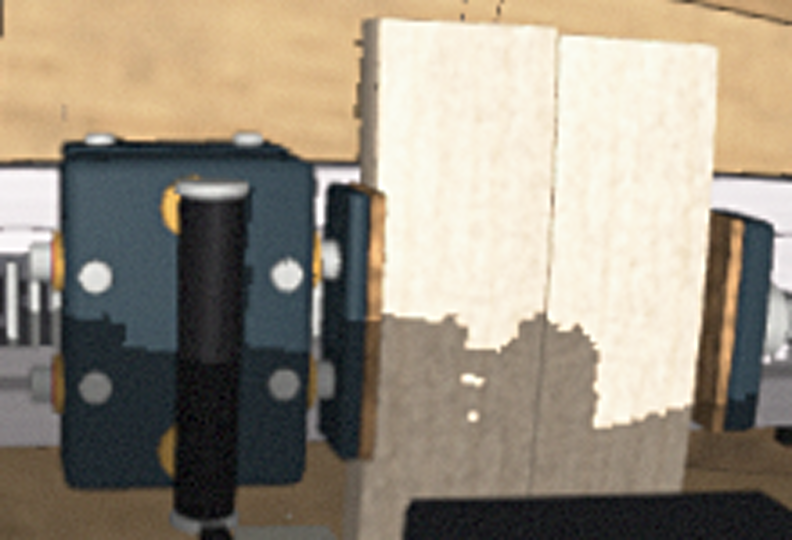

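```bash
python3 - <<'E'
from h import *
a=cv2.imread("pics/w20.png").astype(int)
m=(a[:,:,2]>110)&(a[:,:,1]<70)&(a[:,:,0]<70); ys,xs=np.nonzero(m[180:290,315:350]); print(len(xs),list(zip(xs+315,ys+180))[:20])
cv2.imwrite("pics/w20c.png",cv2.resize(cv2.imread("pics/w20.png")[180:250,310:420],None,fx=7,fy=7,interpolation=cv2.INTER_NEAREST))
s=dict(eef_pos=np.array([0.43225015,-0.05986731,0.22068872]),ee_rot=np.array([-1.56915853e+00,1.36935577e-04,1.64928033e+00]))
f=arm.grab_frame("wrist")
A=lambda u,v:(320+u/3.6,130+v/3.6)
yaw=np.radians(95.2); ux=np.array([np.cos(yaw),np.sin(yaw)]); uy=np.array([-ux[1],ux[0]]);O=np.array([0.4307,-0.0205])
def show(n,uv,z):
    p=pix(f,uv,z,s); d=p[:2]-O; print(n,p.round(4),"along %.4f across %.4f"%(d@ux,d@uy))
show("deck front",A(311,280),.056);show("deck back",A(63,280),.056);show("pad face",A(385,215),.0585);show("pad face",A(374,455),.0585)
show("s2 face",A(382,25),.048);show("s2R",A(556,30),.048);show("s1L",A(560,36),.048);show("s1R",A(716,46),.048)
E
```

```text
0 []
deck front [0.4138 0.0191 0.056 ] along 0.0410 across 0.0133
deck back [ 0.4192 -0.0431  0.056 ] along -0.0215 across 0.0135
pad face [0.3952 0.0355 0.0585] along 0.0590 across 0.0303
pad face [0.4575 0.0419 0.0585] along 0.0597 across -0.0323
s2 face [0.348  0.0323 0.048 ] along 0.0601 across 0.0776
s2R [0.3424 0.0805 0.048 ] along 0.1086 across 0.0788
s1L [0.3438 0.0818 0.048 ] along 0.1098 across 0.0773
s1R [0.3387 0.1302 0.048 ] along 0.1584 across 0.0779
```

View pics/w20c.png

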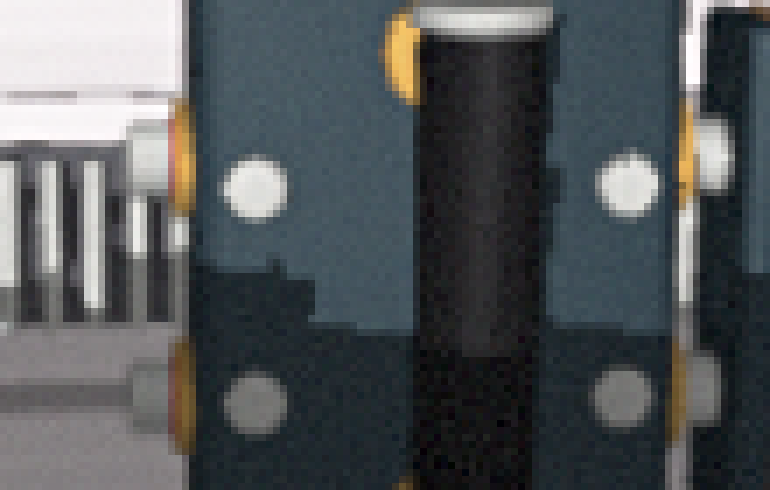

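The last close-ups show the joint closed at zoom x≈555, the bar down and the pad in to about half way. A trace of red shows at both pin bases, and the ends are level to about 1.5 mm. Handing in.

```bash
python3 - <<'E'
from station import arm
s=arm.get_state();print(s["t"],s["force"],s["width"],abs(s["qd"]).max())
print(arm.job_done())
E
```

```text
27.8 [ 0.51241086  0.19749166 -0.07999471] 0.05248112523366456 0.0022649578917235506
the job is handed in; nothing more can be done
None
```

The panel is clamped and the job was handed in at about 28 s, with the gripper clear of everything. I laid the loose board on the rails beside the first one. Then I held the release bar up and slid the jaw until the stop was felt, about 117.5 mm along. I pushed the pad in roughly 9 mm more (about 14 N), set the bar down, eased back until the notch took the load, and let go.

**Last checks:**
- **Jaw:** it did not move when released. The bar is down; its handle reads 84 mm above the bench. The joint shows closed in the picture.
- **Pad:** it now sits at about half way, 6.5 to 7 mm in. Only a trace of red shows at the pins, where the rings were plainly out at the deepest push. Easing back to the notch cost about 3 mm. I did not go for the next notch, because it would have pressed the pad almost solid.
- **Board ends:** they are level to about 1.5 mm, not perfectly. I left that small step rather than disturb the boards.
- **Other items:** I never touched the glue bottle, wax tin or mug, and they look unmoved in the last scene picture, though I did not measure them again.
- **Disagreement:** sideways force on the bar drifted between about -6 and +10 N during the slide, because the clamp's true direction was slightly off my first estimate. I corrected for it on the way.

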